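# Load, index and lock a rotary drilling fixture

### The arm

A 6-joint arm with a two-finger parallel gripper is mounted at the origin on the work surface. World frame = base frame: x ahead of the robot, y to its left, z up, the work surface at z = 0. Lengths are in m, angles in rad, forces in N, time in s.
With the tool pointing down it reaches from about 0.35 to 0.85 m from the base axis. Payload 8.1 kg.
Tool frame: the origin (TCP) lies at the very end of the fingers, on their centre line; the grasp point (between the pads) lies 19 mm behind it; z points along the fingers, y is the direction in which the jaws open and shut (so a half turn about z gives the same grasp; the last joint's range is limited). The gripper opens to 93 mm and grips with 3 to 60 N. Pads are 15 mm wide; open, the fingers measure 128 mm over their backs; the gripper's body (75 mm by 188 mm) begins 65 mm behind the grasp point.
Start: joints at [-1.232, 0.13, 1.488, -0, 1.523, -0.085], TCP at [0.247, -0.547, 0.219] pointing down, gripper open.
Joint ranges: [-2.96, 2.96], [-0.89, 2.26], [0.02, 2.5], [-1.34, 4.48], [0, 2.73], [-2.66, 2.66]. Speed limits (rad/s): [2.39, 2.39, 2.79, 3.14, 3.14, 3.14].

### API

Orientations are given as a rotation vector (axis times angle).
In Python, from plant import * gives the robot as it stands.
- The arm moves only by the tool apply_moves, never from a script. Its argument "commands" is one flat list of numbers, 7 for each row, row after row: the shift along the world's x, y, z in cm, then the turn, a rotation vector about the world's x, y, z in rad, then the finger opening in cm, from 0 to 9.3. A call has 1 to 8 rows; each row shifts and turns the pose as measured when the row begins; what a row does not reach is not made up. A row lasts 1/8 s, in which the tool goes at most 62.5 mm and 10.7 degrees, less where a joint would pass 70% of its speed; a pose out of reach is approached as far as the arm can. A call with a gripper value outside its range is refused whole. The fingers move at their own pace and stop on an object; "squeeze" is the grip in N (left out, the last holds). Time passes only in rows, so rows that do not move let the fingers close. It gives the time, the measured TCP pose, the force and the opening at its end, in the units of the state.
- read_state(): the state, without advancing time (a new reading comes with each control period).
- read_camera(name): name is "scene" or "top"; returns (picture, depth): 480x640x3 uint8, blue, green, red; 480x640 float32, m along the optical axis (not along the pixel's ray), 0 where there is no reading.
- camera_model(name): a dict with "intrinsics" (3x3 intrinsics, pixels), "R" (3x3) and "t" (3): a world point X has camera coordinates R X + t. Camera axes: x right, y down, z forward; pixel columns grow to the right and rows downward; lengths in m; the calibration is good to about 2 mm. A picture is of the moment at which its call begins. camera_model takes no time and is no camera call.
- close_job(): hands the job in, once; it reports no verdict.
Trained networks look in the newest picture that a camera, given by its name, has taken for a name from the list of things; names that differ only in an ending like _2 or _b are one class to them, and where a whole thing is asked for, a point or a joint stands for the part that bears it (a point fixed in the world has none). Each returns a list of dicts, best first, with "conf" (0 to 1); they miss things now and then, are a little off and sometimes report something else, mostly with a low value. They report only what shows in the picture. A call takes as long as a camera call. They do not tell look-alikes from the thing itself.
- find_in(query, camera): "point" ([x, y, z] in m, in the coordinates of the camera as it stood for that picture, good to about 4 mm: the middle of the surface that is visible of it).
- cut_out(query, camera): "mask" (480x640 bool, what is visible of it).
- spot_point(query, camera): "point" ([x, y, z] in m, in the coordinates of the camera as it stood for that picture, good to about 4 mm: a listed point, or the origin of a listed thing).
The state is a dict: "t": time; "q": joint angles; "dq": joint speeds; "joint_torque": joint torques, N m; "tool_pos": TCP position; "orientation": TCP orientation; "force": force on the tool from outside, world axes, zero at the start; "wrist_torque": the same for the moment, N m; "opening": finger opening in m.
Only numpy, scipy, OpenCV 4.12 (cv2) and the standard library are available. Lean on these libraries where they do the work, as an engineer would, in place of code of your own. Each camera call takes 0.05 s, during which the arm holds its last target. There are 200 camera calls.

### The job

Get the rotary drilling fixture ready for the drill: put every hubbed flange that lies on the bench into a nest of its own on the turning pallet, hub up and seated flat between the locating pins, and turn the pallet by its centre knob until you feel it drop into one of its hidden index notches. Then knock the lock pin fully home with a brisk blow of the mallet (never with the gripper itself) and stand the mallet back on the rubber mat on a face of its head, as it stood. Leave the oil bottle and the grease tin where they are.

Things in the scene. Friction and masses are not known exactly. Their poses are not given: they have to be found in the camera images.
- flange1_mid (a point): Centre (half-way up) of a loose hubbed aluminium flange lying hub up on the bench: round plate 76 mm across, 8 mm thick, with a plain round hub 32 mm across and 38 mm high on its middle; 46 mm high in all, 0.18 kg. z points from plate to hub; the underside is 23 mm below this point. Three to five flanges are present; absent ones read None.
- flange2_mid (a point): Centre (half-way up) of a loose hubbed aluminium flange lying hub up on the bench: round plate 76 mm across, 8 mm thick, with a plain round hub 32 mm across and 38 mm high on its middle; 46 mm high in all, 0.18 kg. z points from plate to hub; the underside is 23 mm below this point. Three to five flanges are present; absent ones read None.
- flange3_mid (a point): Centre (half-way up) of a loose hubbed aluminium flange lying hub up on the bench: round plate 76 mm across, 8 mm thick, with a plain round hub 32 mm across and 38 mm high on its middle; 46 mm high in all, 0.18 kg. z points from plate to hub; the underside is 23 mm below this point. Three to five flanges are present; absent ones read None.
- flange4_mid (a point): Centre (half-way up) of a loose hubbed aluminium flange lying hub up on the bench: round plate 76 mm across, 8 mm thick, with a plain round hub 32 mm across and 38 mm high on its middle; 46 mm high in all, 0.18 kg. z points from plate to hub; the underside is 23 mm below this point. Three to five flanges are present; absent ones read None.
- flange5_mid (a point): Centre (half-way up) of a loose hubbed aluminium flange lying hub up on the bench: round plate 76 mm across, 8 mm thick, with a plain round hub 32 mm across and 38 mm high on its middle; 46 mm high in all, 0.18 kg. z points from plate to hub; the underside is 23 mm below this point. Three to five flanges are present; absent ones read None.
- nest1 (a point): Centre of the floor of one of five like nests on the pallet (any flange fits any nest), 92 mm from the axis, 72 deg apart: a flat seat 64 mm above the bench inside six round-topped locating pins, 10 mm thick and 10 mm high, which leave the flange 3 mm of play each way. Turns with the pallet. z is up.
- nest2 (a point): Centre of the floor of one of five like nests on the pallet (any flange fits any nest), 92 mm from the axis, 72 deg apart: a flat seat 64 mm above the bench inside six round-topped locating pins, 10 mm thick and 10 mm high, which leave the flange 3 mm of play each way. Turns with the pallet. z is up.
- nest3 (a point): Centre of the floor of one of five like nests on the pallet (any flange fits any nest), 92 mm from the axis, 72 deg apart: a flat seat 64 mm above the bench inside six round-topped locating pins, 10 mm thick and 10 mm high, which leave the flange 3 mm of play each way. Turns with the pallet. z is up.
- nest4 (a point): Centre of the floor of one of five like nests on the pallet (any flange fits any nest), 92 mm from the axis, 72 deg apart: a flat seat 64 mm above the bench inside six round-topped locating pins, 10 mm thick and 10 mm high, which leave the flange 3 mm of play each way. Turns with the pallet. z is up.
- nest5 (a point): Centre of the floor of one of five like nests on the pallet (any flange fits any nest), 92 mm from the axis, 72 deg apart: a flat seat 64 mm above the bench inside six round-topped locating pins, 10 mm thick and 10 mm high, which leave the flange 3 mm of play each way. Turns with the pallet. z is up.
- knob_grip (a point): Middle of the black bar knob on the pallet's axis, 52 mm above the nest floors. The bar is 80 mm long along this point's x, 22 mm wide along its y, 36 mm high (18 mm below to 18 mm above this point). Pinch it across its width and turn it about the upright axis. The pallet is an aluminium disc 292 mm across on a round grey base 374 mm across.
- pallet (a joint): Angle of the pallet, rad, growing anticlockwise from above; zero means nothing. Turns freely either way with a steady drag. Hidden under it are five index notches 72 deg apart, differently set each run; from the start one comes after 0.25 to 1.05 rad either way. At a notch the torque falls below nothing over 0.05 rad as the pallet is drawn in, then a wall 0.5 N m or more above the drag resists.
- pin_top (a point): Centre of the flat top of the lock pin's round steel head, 36 mm across and 10 mm thick, on an upright pin at the rim of the fixture's base, 167 mm from the pallet's axis; 118 mm above the bench when the pin is up. It moves down with the pin. z is up.
- lock_pin (a joint): How far the lock pin is down, m: 0 up, 0.018 fully home. Sprung: resists about 7 N, falling to nothing at 11 mm, beyond which it snaps home and stays; before that it springs back. It goes home only with the pallet in a notch (within 0.04 rad); else it stops dead at 4 mm. Strike with the mallet's head coming down at 0.1 m/s or more; a creeping push is no blow.
- mallet_head (a point): Centre of the mallet's white nylon head, a cylinder 60 mm across and 80 mm long along this point's z; it stands on the flat face 40 mm below. x points along the handle, from the head to its end.
- mallet_grip (a point): Good place to hold the mallet: on the middle line of its level wooden handle, 75 mm from the head's axis and 40 mm above the face it stands on. The handle is 24 mm wide (this point's y), 28 mm high, and runs along x to 190 mm from the head's axis. Mallet about 0.4 kg, centre of mass 15 mm from the head's axis.
- mat_mid (a point): Centre of the top of the black rubber mat on which the mallet stands: 150 x 150 mm, 4 mm thick, fixed to the bench; its top is 4 mm above the bench.
- oil_bottle: White oil bottle, 64 mm across and 190 mm high, standing on the bench; origin at the centre of its underside. To be left alone.
- grease_tin: Steel tin 80 mm across and 75 mm high on the bench; origin at the centre of its underside. To be left alone.
Not all that is in view belongs to the job. What is shaped like the part that bears flange3_mid but green is not meant.

How it is judged:
By the outcome, as a careful person would: the job done as asked, in the order asked, and still so for the second after the job is handed in, with the robot touching nothing.
Of flange1, flange2, flange3, flange4, flange5 only 3 to 5 are there at a start; the rules pass over those that are not, and their reading is None.
At some moment in a run one of flange1, flange2, flange3, flange4, flange5 may be knocked a few centimetres aside while the robot is not near it.
It also fails if it takes over 210 s, if anything falls off the work surface, if the arm or the gripper's body presses on something with over 40 N, if the wrist force passes 120 N, or if a joint passes its speed limit or range.

## Working session

There is one attempt and no reset: what is moved stays moved. The work goes in short steps, Python scripts to look and compute and a tool call to move; the robot and the scene stay as the last step left them, time stands still between calls to the robot, and variables do not carry over. Pictures are saved under pics/ and viewed, about 12 in all and at most 16, crops included, and the job is handed in when it is done.

Besides the shell and the picture viewer there is one more tool, called after "Request:" by a JSON object that holds its "fn" and its "kwargs". apply_moves: Moves the arm, as the interface text tells. Its arguments: {"type":"object","properties":{"commands":{"type":"array"},"squeeze":{"type":"number"}},"required":["commands"]}

```bash
ls; mkdir -p pics; cat > h.py <<'E'
from plant import *
import numpy as np, cv2
def w(cam,p):
    m=camera_model(cam); return np.array(m["R"]).T@(np.array(p)-np.array(m["t"]))
def px(cam,X):
    m=camera_model(cam); c=np.array(m["R"])@np.array(X)+np.array(m["t"]); u=np.array(m["intrinsics"])@c; return u[:2]/u[2]
def cloud(cam,d):
    m=camera_model(cam);K=np.array(m["intrinsics"]);v,u=np.mgrid[0:480,0:640]
    c=np.stack([(u-K[0,2])/K[0,0]*d,(v-K[1,2])/K[1,1]*d,d],-1)
    P=(c-np.array(m["t"]))@np.array(m["R"]); P[d==0]=np.nan; return P
E
python3 - <<'E'
from h import *
s=read_state();print({k:np.round(v,3) for k,v in s.items()})
for c in("scene","top"):
    im,d=read_camera(c);cv2.imwrite(f"pics/{c}0.png",im);np.save(f"{c}0.npy",d)
    m=camera_model(c);print(c,"campos",-np.array(m["R"]).T@np.array(m["t"]))
for c in ("top","scene"):
  for q in("flange1_mid","nest1","knob_grip","pin_top","mallet_head","mallet_grip","mat_mid","oil_bottle","grease_tin"):
    for r in spot_point(q,c): 
        X=w(c,r["point"]);print(c,q,round(r["conf"],2),X.round(3),px(c,X).round())
E
```

```text
pics
{'t': np.float64(0.0), 'q': array([-1.232,  0.131,  1.489,  0.   ,  1.523, -0.085]), 'dq': array([-0.001,  0.   , -0.001, -0.001,  0.001,  0.   ]), 'joint_torque': array([ 0.0000e+00, -5.5985e+01, -4.9176e+01,  7.7000e-02,  3.6000e-02,
       -0.0000e+00]), 'tool_pos': array([ 0.247, -0.546,  0.218]), 'orientation': array([-3.07, -0.66,  0.  ]), 'force': array([-0.48 , -0.321, -0.13 ]), 'wrist_torque': array([ 0.018, -0.028, -0.031]), 'opening': np.float64(0.093)}
scene campos [1.23763331 0.48726127 0.86391399]
top campos [0.1994538  0.05161206 1.57427598]
top flange1_mid 0.72 [0.375 0.289 0.026] [229. 291.]
top nest1 0.9 [0.613 0.088 0.064] [297. 208.]
top nest1 0.75 [0.504 0.091 0.062] [296. 245.]
top nest1 0.67 [ 0.648 -0.017  0.061] [332. 197.]
top nest1 0.58 [ 0.554 -0.072  0.061] [352. 227.]
top nest1 0.56 [ 0.47  -0.008  0.061] [330. 256.]
top knob_grip 0.82 [0.556 0.017 0.119] [322. 222.]
top pin_top 0.62 [ 0.511 -0.148  0.123] [381. 237.]
top mallet_head 0.65 [ 0.539 -0.316  0.041] [434. 233.]
top mallet_grip 0.86 [ 0.471 -0.312  0.042] [434. 255.]
top mat_mid 0.84 [ 0.543 -0.306  0.003] [427. 234.]
top oil_bottle 0.66 [ 0.74  -0.296  0.004] [420. 172.]
top grease_tin 0.67 [0.741 0.287 0.001] [233. 175.]
scene nest1 0.78 [ 0.472 -0.004  0.063] [303. 226.]
scene nest1 0.68 [ 0.555 -0.073  0.065] [260. 236.]
scene nest1 0.67 [0.616 0.095 0.065] [307. 279.]
scene nest1 0.55 [ 0.647 -0.012  0.062] [258. 271.]
scene knob_grip 0.69 [0.555 0.022 0.114] [293. 235.]
scene mallet_head 0.66 [ 0.547 -0.313  0.042] [185. 209.]
scene mallet_grip 0.65 [ 0.462 -0.31   0.045] [207. 191.]
scene mat_mid 0.93 [ 0.546 -0.303  0.002] [192. 222.]
scene oil_bottle 0.69 [ 0.741 -0.294  0.003] [139. 270.]
scene oil_bottle 0.51 [0.546 0.396 0.02 ] [448. 326.]
scene oil_bottle 0.21 [ 0.465 -0.31   0.045] [207. 192.]
scene grease_tin 0.69 [ 0.734  0.285 -0.004] [359. 378.]
```

View pics/top0.png

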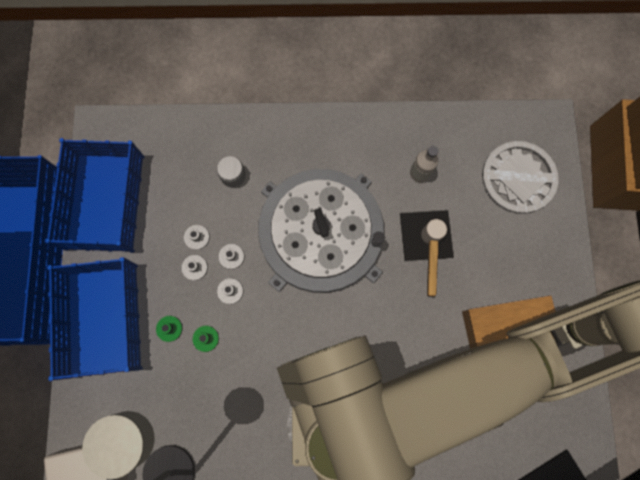

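View pics/scene0.png

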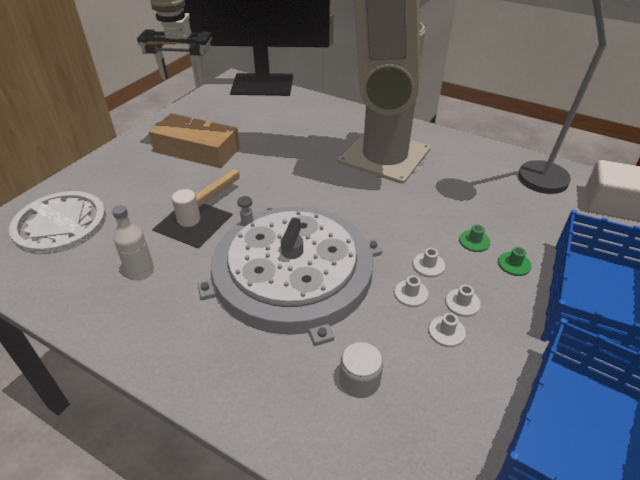

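The top view shows four grey flanges, at (196,236), (194,267), (231,256) and (230,291). The green look-alikes at (169,328) and (206,338) are not wanted. The knob is at (322,222), the lock pin at (380,240), and the mallet on its mat at (436,230). The tin at (230,170) and the bottle at (427,165) stay where they are. Next I'll measure and take one close crop.

```bash
cat > look.py <<'E'
from h import *
def flanges(cam="top",save=None):
    im,d=read_camera(cam); P=cloud(cam,d)
    if save: cv2.imwrite(save,im)
    hsv=cv2.cvtColor(im,cv2.COLOR_BGR2HSV)
    return im,d,P,hsv
def blobs(mask,P,amin=5,amax=5000):
    n,l,st,ce=cv2.connectedComponentsWithStats(mask.astype(np.uint8))
    return [(st[i,4],ce[i].round(1),np.nanmean(P[l==i],0).round(4),(np.nanmin(P[l==i],0)/2+np.nanmax(P[l==i],0)/2).round(4)) for i in range(1,n) if amin<=st[i,4]<=amax]
E
python3 - <<'E'
from look import *
for cam in("top","scene"):
    im,d,P,hsv=flanges(cam)
    z=P[...,2]; reg=(P[...,1]>0.2)&(P[...,1]<0.55)&(P[...,0]>.2)&(P[...,0]<.68)
    print(cam,"hub tops");[print(b) for b in blobs(reg&(z>0.035)&(z<0.06),P)]
    print("plates");[print(b) for b in blobs(reg&(z>0.004),P,20)]
    if cam=="top":
        fx=camera_model(cam)["intrinsics"];print(fx)
        print("knob");
        r=(np.hypot(P[...,0]-.557,P[...,1]-.017)<.07)&(z>.122)
        pts=P[r][:,:2];print(len(pts),pts.mean(0),pts.min(0),pts.max(0),np.linalg.eigh(np.cov(pts.T)))
        print("pin");r=(np.hypot(P[...,0]-.511,P[...,1]+.148)<.04)&(z>.105);print([b for b in blobs(r,P)])
        r=(np.hypot(P[...,0]-.54,P[...,1]+.316)<.05)&(z>.07);print("mhead",[b for b in blobs(r,P)])
        r=(P[...,0]<.49)&(P[...,0]>.3)&(abs(P[...,1]+.316)<.06)&(z>.03)&(z<.08);pts=P[r];print("handle",blobs(r,P));print(np.polyfit(pts[:,0],pts[:,1],1))
    for r in sum([find_in("flange1_mid",cam)],[]): 
        X=w(cam,r["point"]);print(cam,"fi",round(r["conf"],2),X.round(3),px(cam,X).round())
im=cv2.imread("pics/top0.png")
cv2.imwrite("pics/c1.png",cv2.resize(im[150:350,150:460],None,fx=2.5,fy=2.5,interpolation=cv2.INTER_CUBIC))
E
```

```text
top hub tops
(np.int32(7), array([259., 221.]), array([0.5807, 0.2004, 0.0466]), array([0.5814, 0.2005, 0.0456]))
(np.int32(16), array([258.5, 231.1]), array([0.5504, 0.2018, 0.0451]), array([0.5508, 0.2018, 0.0461]))
(np.int32(96), array([193.8, 233.9]), array([0.5441, 0.3923, 0.0466]), array([0.5449, 0.3924, 0.0461]))
(np.int32(99), array([229.1, 253.6]), array([0.4838, 0.2873, 0.0461]), array([0.4847, 0.2882, 0.045 ]))
(np.int32(100), array([191.5, 265. ]), array([0.4514, 0.3964, 0.0458]), array([0.4513, 0.3972, 0.0459]))
(np.int32(99), array([228., 289.]), array([0.3798, 0.2886, 0.0459]), array([0.3802, 0.2884, 0.0452]))
(np.int32(108), array([165.4, 327.4]), array([0.2726, 0.4648, 0.0453]), array([0.2724, 0.4655, 0.0452]))
(np.int32(103), array([202.8, 337.8]), array([0.2421, 0.3574, 0.0458]), array([0.2415, 0.3589, 0.0451]))
(np.int32(38), array([134.9, 346.4]), array([0.2206, 0.5477, 0.0484]), array([0.2218, 0.5475, 0.0473]))
plates
(np.int32(454), array([196.2, 236.4]), array([0.5427, 0.3914, 0.0176]), array([0.544 , 0.3946, 0.0303]))
(np.int32(456), array([230.7, 255.7]), ar
[... 2328 characters left out ...]
 ]), array([0.2508, 0.3613, 0.018 ]), array([0.2457, 0.3605, 0.0263]))
(np.int32(646), array([515.8, 260.9]), array([0.2806, 0.4683, 0.0178]), array([0.2608, 0.468 , 0.0267]))
(np.int32(635), array([429.5, 262.3]), array([0.388 , 0.2933, 0.0178]), array([0.3824, 0.2909, 0.0275]))
(np.int32(230), array([362.1, 293.7]), array([0.5641, 0.2033, 0.029 ]), array([0.5613, 0.2032, 0.0262]))
(np.int32(737), array([411.6, 291. ]), array([0.4922, 0.2914, 0.0174]), array([0.4859, 0.2896, 0.0265]))
(np.int32(771), array([463.5, 300.2]), array([0.46  , 0.4   , 0.0174]), array([0.4441, 0.3988, 0.0268]))
(np.int32(879), array([447.5, 329.4]), array([0.5528, 0.3964, 0.0171]), array([0.5476, 0.3955, 0.0271]))
```

View pics/c1.png

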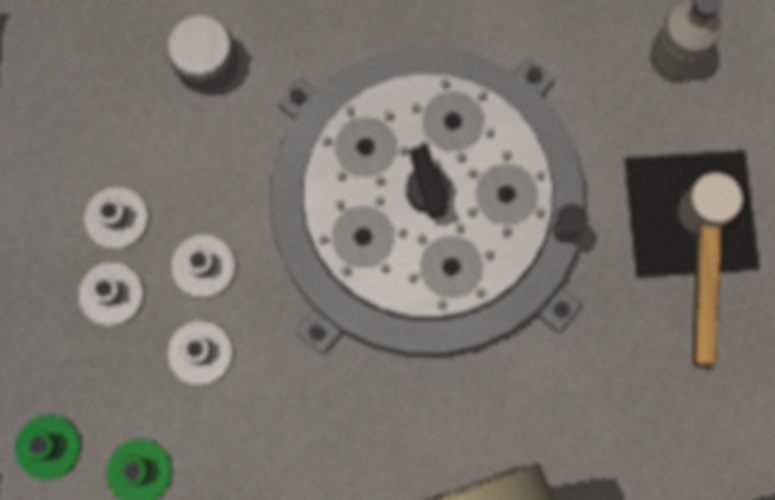

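The crop confirms four white flanges, hub up, and the two green ones are excluded. The mallet, pin and knob match what the networks reported. Now moving.

Request:
{"fn": "apply_moves", "kwargs": {"commands": [3.4,5,0,0,0,0,6,3.4,5,0,0,0,0,6,3.4,5,0,0,0,0,6,3.4,5,0,0,0,0,6,3.4,5,0,0,0,0,6,3.4,5,0,0,0,0,6,-0.5,6,0,0,0,0,6,-0.5,6,0,0,0,0,6], "squeeze": 15}}

```text
t: 2.2
tool_pos: [0.4441, -0.1173, 0.2186]
orientation: [3.072, 0.649, 0.003]
force: [1.1, 0.6, 0.1]
opening: 0.06
```

```bash
python3 - <<'E'
from h import *
from scipy.optimize import least_squares
im=cv2.imread("pics/top0.png");d=np.load("top0.npy");m=camera_model("top");K=np.array(m["intrinsics"]);R=np.array(m["R"]);t=np.array(m["t"])
def ray(u,v,z):
    c=-R.T@t; r=R.T@np.linalg.inv(K)@np.array([u,v,1]); return c+r*(z-c[2])/r[2]
g=cv2.cvtColor(im,cv2.COLOR_BGR2GRAY).astype(float)
c0=np.array([.557,.017]);pts=[]
for a in np.deg2rad(52+72*np.arange(5)):
    p=px("top",[*(c0+.092*np.array([np.cos(a),np.sin(a)])),.064]);u,v=p.round().astype(int)
    # grey nest disc: gray between; use dark bore
    w_=g[v-5:v+6,u-5:u+6]; ww=np.clip(95-w_,0,None); yy,xx=np.mgrid[v-5:v+6,u-5:u+6]
    X=ray((ww*xx).sum()/ww.sum(),(ww*yy).sum()/ww.sum(),.064);pts.append(X[:2]);print(w_.min(),np.median(w_),X.round(4))
pts=np.array(pts)
f=lambda q:np.concatenate([(q[0]+.092*np.cos(q[2]+1.25664*np.arange(5))),(q[1]+.092*np.sin(q[2]+1.25664*np.arange(5)))])-pts.T.ravel()
s=least_squares(f,[.557,.017,.9]);print(s.x,(s.fun*1000).round(1))
q=s.x
for i in range(5): print(i,(q[:2]+.092*np.array([np.cos(q[2]+1.25664*i),np.sin(q[2]+1.25664*i)])).round(4))
# pallet bright disc centroid
P=cloud("top",d);msk=((g>115)&(np.hypot(P[...,0]-.557,P[...,1]-.017)<.16)).astype(np.uint8)
cs=max(cv2.findContours(msk,0,2)[0],key=cv2.contourArea);(e,ax,_)=cv2.fitEllipse(cs);print("disc",e,ax,ray(*e,.064))
E
```

```text
38.0 117.0 [0.6135 0.0908 0.064 ]
40.0 117.0 [0.5054 0.0943 0.064 ]
40.0 118.0 [ 0.4686 -0.0074  0.064 ]
38.0 115.0 [ 0.554  -0.0737  0.064 ]
36.0 115.0 [ 0.6437 -0.013   0.064 ]
[0.55701512 0.01818572 0.91003501] [-0.  -0.   0.1  0.  -0.1  0.1  0.   0.  -0.  -0.1]
0 [0.6135 0.0908]
1 [0.5054 0.0943]
2 [ 0.4686 -0.0074]
3 [ 0.554  -0.0738]
4 [ 0.6435 -0.0131]
disc (320.4941101074219, 227.17674255371094) (97.29489135742188, 99.39347076416016) [0.5553129  0.01876783 0.064     ]
```

Request:
{"fn": "apply_moves", "kwargs": {"commands": [-0.9,5.8,0,0,0,0,6,-0.9,5.8,0,0,0,0,6,-0.9,5.8,0,0,0,0,6,-0.9,5.8,0,0,0,0,6,-0.9,5.8,0,0,0,0,6,-0.9,5.8,-2,0,0,0,6,-0.9,5.8,-3,0,0,0,6,0,0,-4,0,0,0,6]}}

```text
t: 3.2
tool_pos: [0.38, 0.3016, 0.1356]
orientation: [-3.07, -0.656, -0.029]
force: [0.9, -0.8, 0.8]
opening: 0.0602
```

```bash
cat > tops.py <<'E'
from look import *
for cam in("top","scene"):
    im,d,P,hsv=flanges(cam); z=P[...,2]
    reg=(P[...,1]>0.22)&(P[...,1]<0.55)&(P[...,0]>.3)&(P[...,0]<.68)
    [print(cam,b[0],b[2]) for b in blobs(reg&(z>0.035)&(z<0.055),P,20)]
E
python3 tops.py; python3 -c "
from plant import *;s=read_state();print(s['tool_pos'],s['q'],s['force'])"
```

```text
top 42 [0.5495 0.3985 0.0463]
top 78 [0.4858 0.2894 0.0462]
top 28 [0.3726 0.2943 0.0469]
scene 139 [0.3835 0.2921 0.0436]
scene 158 [0.488  0.29   0.0438]
scene 166 [0.4559 0.3995 0.044 ]
scene 191 [0.5486 0.3958 0.0439]
[0.37699013 0.29681373 0.13059843] [ 0.56425605 -0.14583979  1.92593754 -0.00544028  1.35514218  1.71750827] [-0.40512934 -1.08991333 -0.93124315]
```

Request:
{"fn": "apply_moves", "kwargs": {"commands": [0.3,-0.7,-3,0,0,0,6,0,0,-4,0,0,0,6,0,0,-3,0,0,0,6,0,0,-1,0,0,0,6,0,0,0,0,0,0,6,0,0,0,0,0,0,2.5,0,0,0,0,0,0,2.5,0,0,0,0,0,0,2.5]}}

```text
t: 4.3
tool_pos: [0.3881, 0.2905, 0.0303]
orientation: [-3.073, -0.645, -0.034]
force: [-0.2, 0.4, -0.6]
opening: 0.0345
```

Request:
{"fn": "apply_moves", "kwargs": {"commands": [0,0,0,0,0,0,5,-0.8,0,-1.2,0,0,0,5,0,0,0,0,0,0,5]}}

```text
t: 4.68
tool_pos: [0.3795, 0.2906, 0.0178]
orientation: [-3.073, -0.645, -0.034]
force: [-1.6, 0.1, -0.2]
opening: 0.0499
```

```bash
cat > st.py <<'E'
from h import *
from scipy.spatial.transform import Rotation as Ro
s=read_state();R=Ro.from_rotvec(s["orientation"]).as_matrix()
print("t %.2f"%s["t"],"tcp",s["tool_pos"].round(4),"xang %.1f"%np.degrees(np.arctan2(R[1,0],R[0,0])),"z",R[:,2].round(3),"F",s["force"].round(1),"M",s["wrist_torque"].round(2),"op %.4f"%s["opening"],"dq",abs(s["dq"]).max().round(3))
E
python3 st.py
```

```text
t 4.67 tcp [0.3795 0.2906 0.0178] xang 23.7 z [ 0.021  0.006 -1.   ] F [-1.6  0.1 -0.2] M [0.02 0.05 0.03] op 0.0499 dq 0.031
```

Request:
{"fn": "apply_moves", "kwargs": {"commands": [0,0,0,-0.006,0.021,0,2.5,0,0,0,0,0,0,2.5,0,0,0,0,0,0,2.5,0,0,0,0,0,0,2.5]}}

```text
t: 5.18
tool_pos: [0.3793, 0.2904, 0.0176]
orientation: [3.074, 0.646, -0.004]
force: [-0.9, 0.8, -0.9]
opening: 0.0314
```

```bash
python3 st.py
```

```text
t 5.17 tcp [0.3793 0.2904 0.0176] xang 23.7 z [-0.002 -0.001 -1.   ] F [-0.9  0.8 -0.9] M [-0.04  0.07  0.  ] op 0.0314 dq 0.002
```

Request:
{"fn": "apply_moves", "kwargs": {"commands": [0,0,0,0,0,0,5,0,0,0,0,0,0.18,5,0,0,0,0,0,0.18,5,0,0,0,0,0,0.18,5,0,0,0,0,0,0.18,5,0,0,0,0,0,0.18,5,0,0,0,0,0,0.18,5,0,0,0,0,0,0.18,5]}}

```text
t: 6.18
tool_pos: [0.3803, 0.2912, 0.0184]
orientation: [2.057, 2.373, 0.002]
force: [-0.1, -0.2, 0.1]
opening: 0.0498
```

```bash
python3 st.py
```

```text
t 6.17 tcp [0.3803 0.2912 0.0184] xang 98.2 z [ 0.002  0.    -1.   ] F [-0.1 -0.2  0.1] M [-0.03 -0.14  0.02] op 0.0498 dq 1.481
```

Request:
{"fn": "apply_moves", "kwargs": {"commands": [0,-0.1,0,0,0,0.18,5,0,0,-0.1,0,0,0,5,0,0,0,0,0,0,2.5,0,0,0,0,0,0,2.5,0,0,0,0,0,0,2.5,0,0,0,0,0,0,2.5], "squeeze": 25}}

```text
t: 6.92
tool_pos: [0.3806, 0.2904, 0.0176]
orientation: [1.84, 2.545, 0.004]
force: [0.0, -1.0, -0.4]
opening: 0.0319
```

```bash
python3 st.py
```

```text
t 6.92 tcp [0.3806 0.2904 0.0176] xang 108.3 z [ 0.002  0.001 -1.   ] F [ 0.  -1.  -0.4] M [-0.1  -0.1  -0.02] op 0.0319 dq 0.006
```

Request:
{"fn": "apply_moves", "kwargs": {"commands": [0,0,4.5,0,0,0,2.5,0,0,5,0,0,0,2.5,0,0,4.5,0,0,0,2.5,3.1,-4.9,0,0,0,0,2.5,3.1,-4.9,0,0,0,0,2.5,3.1,-4.9,0,0,0,0,2.5,3.1,-4.9,0,0,0,0,2.5,0,0,0,0,0,0,2.5]}}

```text
t: 7.92
tool_pos: [0.5049, 0.0877, 0.1606]
orientation: [1.839, 2.545, 0.0]
force: [-0.8, 0.8, -3.3]
opening: 0.0313
```

```bash
python3 st.py
```

```text
t 7.92 tcp [0.5049 0.0877 0.1606] xang 108.3 z [ 0.002 -0.001 -1.   ] F [-0.8  0.8 -3.3] M [ 0.02 -0.11  0.01] op 0.0313 dq 0.038
```

Request:
{"fn": "apply_moves", "kwargs": {"commands": [0.1,0.7,-3,0,0,0,2.5,0,0,-3,0,0,0,2.5,0,0,0,0,0,0,2.5,0,0,0,0,0,0,2.5]}}

```text
t: 8.43
tool_pos: [0.5053, 0.0957, 0.0998]
orientation: [1.843, 2.544, 0.001]
force: [0.2, 0.1, -1.1]
opening: 0.0312
```

```bash
python3 st.py
```

```text
t 8.43 tcp [0.5053 0.0957 0.0998] xang 108.2 z [ 0.001  0.    -1.   ] F [ 0.2  0.1 -1.1] M [-0.04 -0.09  0.  ] op 0.0312 dq 0.014
```

Request:
{"fn": "apply_moves", "kwargs": {"commands": [0,0,-0.8,0,0,0,2.5,0,0,-0.7,0,0,0,2.5,0,0,-0.2,0,0,0,2.5,0,0,0,0,0,0,2.5]}}

```text
t: 8.93
tool_pos: [0.5068, 0.0965, 0.0845]
orientation: [1.84, 2.542, 0.006]
force: [-0.0, 0.1, -2.3]
opening: 0.0315
```

```bash
python3 st.py
```

```text
t 8.93 tcp [0.5068 0.0965 0.0845] xang 108.2 z [ 0.005  0.001 -1.   ] F [-0.   0.1 -2.3] M [ 0.03 -0.1   0.02] op 0.0315 dq 0.002
```

Request:
{"fn": "apply_moves", "kwargs": {"commands": [-0.15,-0.15,-0.3,0,0,0,2.5,0,0,0,0,0,0,2.5]}}

```text
t: 9.18
tool_pos: [0.5057, 0.0948, 0.0819]
orientation: [1.84, 2.541, 0.006]
force: [0.1, 0.7, -2.4]
opening: 0.0317
```

```bash
python3 st.py
```

```text
t 9.18 tcp [0.5057 0.0948 0.0819] xang 108.2 z [ 0.006  0.001 -1.   ] F [ 0.1  0.7 -2.4] M [-0.02 -0.14 -0.04] op 0.0317 dq 0.006
```

Request:
{"fn": "apply_moves", "kwargs": {"commands": [0,0,0,0,0,0,5,0,0,0,0,0,0,5,0,0,3,0,0,0,5,0,0,5,0,0,0,5,-0.4,4.8,0,0,0,0,6,-0.4,4.8,0,0,0,0,6,-0.4,4.8,0,0,0,0,6,-0.4,4.8,-1,0,0,0,6]}}

```text
t: 10.18
tool_pos: [0.4914, 0.2895, 0.1575]
orientation: [1.847, 2.532, 0.014]
force: [0.6, -0.1, -0.3]
opening: 0.0603
```

```bash
cat > pal.py <<'E'
from look import *
im,d,P,_=flanges("top",save="pics/cur_top.png");z=P[...,2]
r=(np.hypot(P[...,0]-.557,P[...,1]-.018)<.15)&(np.hypot(P[...,0]-.557,P[...,1]-.018)>.06)
print("pallet hubs top");[print(b[0],b[2]) for b in blobs(r&(z>.095)&(z<.125),P,20)]
im,d,P,_=flanges("scene",save="pics/cur_scene.png");z=P[...,2]
r=(np.hypot(P[...,0]-.557,P[...,1]-.018)<.15)&(np.hypot(P[...,0]-.557,P[...,1]-.018)>.06)
print("pallet hubs scene");[print(b[0],b[2],np.nanpercentile(P[...,2][r&(z>.095)&(z<.125)],98)) for b in blobs(r&(z>.095)&(z<.125),P,20)]
E
python3 st.py;python3 pal.py; python3 tops.py
python3 -c "
import cv2;im=cv2.imread('pics/cur_scene.png');cv2.imwrite('pics/c2.png',cv2.resize(im[190:340,200:500],None,fx=2.6,fy=2.6,interpolation=cv2.INTER_CUBIC))"
```

```text
t 10.18 tcp [0.4914 0.2895 0.1575] xang 107.8 z [ 0.012  0.003 -1.   ] F [ 0.6 -0.1 -0.3] M [-0.03 -0.14 -0.04] op 0.0603 dq 0.68
pallet hubs top
107 [0.5048 0.0948 0.1094]
pallet hubs scene
166 [0.5101 0.0984 0.1066] 0.11488776858091174
top 22 [0.4557 0.3864 0.0446]
scene 158 [0.4882 0.2901 0.0442]
scene 172 [0.456  0.3995 0.0437]
scene 189 [0.5485 0.396  0.0441]
```

View pics/c2.png

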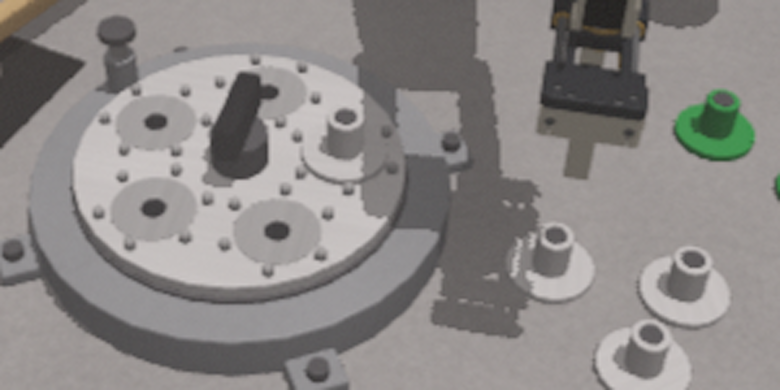

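The crop shows the first flange seated flat in its nest at crop (345,140), and the others untouched.

Request:
{"fn": "apply_moves", "kwargs": {"commands": [0,0,0,-0.003,0.012,0,6,-0.6,-0.1,-5,0,0,0,6,0,0,-4,0,0,0,6,0,0,0,0,0,0,6]}}

```text
t: 10.88
tool_pos: [0.4871, 0.2829, 0.0667]
orientation: [1.856, 2.535, -0.003]
force: [-0.6, 0.4, -0.4]
opening: 0.0597
```

```bash
python3 st.py
```

```text
t 10.88 tcp [0.4871 0.2829 0.0667] xang 107.6 z [-0.001 -0.002 -1.   ] F [-0.6  0.4 -0.4] M [ 0.   -0.09 -0.  ] op 0.0597 dq 0.043
```

Request:
{"fn": "apply_moves", "kwargs": {"commands": [-0.2,0.6,-2.5,0,0,0,6,0,0,-2,0,0,0,6,0,0,-0.4,0,0,0,6,0,0,0,0,0,0,2.5,0,0,0,0,0,0,2.5,0,0,0,0,0,0,2.5,0,0,0,0,0,0,2.5]}}

```text
t: 11.75
tool_pos: [0.4916, 0.2888, 0.0254]
orientation: [1.857, 2.527, 0.011]
force: [-0.4, 0.2, -1.7]
opening: 0.0313
```

```bash
python3 st.py
```

```text
t 11.75 tcp [0.4916 0.2888 0.0254] xang 107.4 z [ 0.008  0.003 -1.   ] F [-0.4  0.2 -1.7] M [-0.05 -0.14 -0.01] op 0.0313 dq 0.004
```

Request:
{"fn": "apply_moves", "kwargs": {"commands": [0,0,-0.4,0,0,0,5,0,0,-0.4,0,0,-0.18,5,0,0,0,0,0,-0.18,5,0,0,0,0,0,-0.18,5,0,0,0,0,0,-0.18,5,0,0,0,0,0,-0.18,5,0,0,0,0,0,-0.18,5,0,0,0,0,0,-0.18,5]}}

```text
t: 12.75
tool_pos: [0.4919, 0.2893, 0.0163]
orientation: [3.003, 0.888, 0.005]
force: [0.3, 0.4, -0.1]
opening: 0.05
```

```bash
python3 st.py
```

```text
t 12.75 tcp [0.4919 0.2893 0.0163] xang 33.0 z [ 0.006 -0.009 -1.   ] F [ 0.3  0.4 -0.1] M [ 0.02 -0.01 -0.01] op 0.0500 dq 1.484
```

Request:
{"fn": "apply_moves", "kwargs": {"commands": [0,0,0,0.009,0.006,-0.18,5,0,0,0,0,0,0,5,0,0,0,0,0,0,2.5,0,0,0,0,0,0,2.5,0,0,0,0,0,0,2.5,0,0,0,0,0,0,2.5]}}

```text
t: 13.5
tool_pos: [0.4918, 0.2896, 0.0159]
orientation: [-3.079, -0.623, 0.002]
force: [0.4, -0.2, 0.8]
opening: 0.0317
```

```bash
python3 st.py
```

```text
t 13.50 tcp [0.4918 0.2896 0.0159] xang 22.9 z [-0.001  0.    -1.   ] F [ 0.4 -0.2  0.8] M [-0.   -0.01 -0.01] op 0.0317 dq 0.008
```

Request:
{"fn": "apply_moves", "kwargs": {"commands": [0,0,4.5,0,0,0,2.5,0,0,5,0,0,0,2.5,0,0,4,0,0,0,2.5,3.05,-4.9,0,0,0,0,2.5,3.05,-4.9,0,0,0,0,2.5,3.05,-4.9,0,0,0,0,2.5,3.05,-4.5,0,0,0,0,2.5,0,0,0,0,0,0,2.5]}}

```text
t: 14.5
tool_pos: [0.6135, 0.0911, 0.1529]
orientation: [3.075, 0.634, -0.007]
force: [-0.9, 0.1, -1.6]
opening: 0.0319
```

```bash
python3 st.py
```

```text
t 14.50 tcp [0.6135 0.0911 0.1529] xang 23.3 z [-0.004 -0.003 -1.   ] F [-0.9  0.1 -1.6] M [ 0.07  0.04 -0.01] op 0.0319 dq 0.039
```

Target z when seated is 0.080.

Request:
{"fn": "apply_moves", "kwargs": {"commands": [0,0,-3,0,0,0,2.5,0,0,-2.5,0,0,0,2.5,0,0,0,0,0,0,2.5]}}

```text
t: 14.88
tool_pos: [0.6122, 0.0919, 0.096]
orientation: [3.076, 0.635, -0.009]
force: [-0.5, 0.0, -1.8]
opening: 0.0318
```

```bash
python3 st.py
```

```text
t 14.88 tcp [0.6122 0.0919 0.096 ] xang 23.3 z [-0.006 -0.002 -1.   ] F [-0.5  0.  -1.8] M [ 0.   -0.02 -0.04] op 0.0318 dq 0.025
```

Request:
{"fn": "apply_moves", "kwargs": {"commands": [0.15,0,-0.7,0.002,-0.006,0,2.5,0,0,-0.7,0,0,0,2.5,0,0,0,0,0,0,2.5]}}

```text
t: 15.25
tool_pos: [0.6146, 0.0933, 0.0836]
orientation: [-3.076, -0.637, -0.005]
force: [-0.3, 0.0, -1.3]
opening: 0.0316
```

```bash
python3 st.py
```

```text
t 15.25 tcp [0.6146 0.0933 0.0836] xang 23.4 z [ 0.003  0.001 -1.   ] F [-0.3  0.  -1.3] M [ 0.01  0.02 -0.01] op 0.0316 dq 0.012
```

Request:
{"fn": "apply_moves", "kwargs": {"commands": [-0.1,-0.15,-0.35,0,0,0,2.5,0,0,0,0,0,0,2.5]}}

```text
t: 15.5
tool_pos: [0.6141, 0.0918, 0.0809]
orientation: [3.076, 0.638, 0.008]
force: [-0.9, -0.1, -1.4]
opening: 0.0317
```

```bash
python3 st.py
```

```text
t 15.50 tcp [0.6141 0.0918 0.0809] xang 23.4 z [ 0.005  0.001 -1.   ] F [-0.9 -0.1 -1.4] M [ 0.04 -0.02 -0.02] op 0.0317 dq 0.014
```

Request:
{"fn": "apply_moves", "kwargs": {"commands": [0,0,0,0,0,0,5,0,0,3,0,0,0,5,0,0,5,0,0,0,5,-1.4,5.8,0,0,0,0,6,-1.4,5.8,0,0,0,0,6,-1.4,5.8,0,0,0,0,6,-1.4,5.8,0,0,0,0,6,-1.4,5.8,-2,0,0,0,6]}}

```text
t: 16.5
tool_pos: [0.5478, 0.3846, 0.1521]
orientation: [-3.077, -0.622, -0.03]
force: [1.0, -0.6, 0.2]
opening: 0.06
```

```bash
python3 st.py;python3 pal.py; python3 tops.py
```

```text
t 16.50 tcp [0.5478 0.3846 0.1521] xang 22.9 z [ 0.019  0.006 -1.   ] F [ 1.  -0.6  0.2] M [-0.03  0.02  0.02] op 0.0600 dq 0.709
pallet hubs top
107 [0.6126 0.0911 0.1092]
104 [0.5048 0.0947 0.1105]
pallet hubs scene
169 [0.5105 0.0984 0.1066] 0.11316121543618192
193 [0.6183 0.0948 0.1068] 0.11316121543618192
top 92 [0.5441 0.3929 0.0461]
scene 120 [0.4171 0.3876 0.0437]
scene 190 [0.5486 0.396  0.044 ]
```

One flange, the one that stood at (0.45,0.40), has been knocked to about (0.417,0.388). I'll pick it up from there later and continue with the one below the gripper.

Request:
{"fn": "apply_moves", "kwargs": {"commands": [0,0,0,-0.006,0.019,0,6,-0.2,0.2,-5,0,0,0,6,0,0,-3,0,0,0,6,0,0,0,0,0,0,6]}}

```text
t: 17.2
tool_pos: [0.5492, 0.3806, 0.0717]
orientation: [3.08, 0.615, -0.004]
force: [-0.0, -0.1, 0.4]
opening: 0.0599
```

```bash
python3 st.py
```

```text
t 17.20 tcp [0.5492 0.3806 0.0717] xang 22.6 z [-0.002 -0.002 -1.   ] F [-0.  -0.1  0.4] M [0.04 0.01 0.04] op 0.0599 dq 0.03
```

Request:
{"fn": "apply_moves", "kwargs": {"commands": [-0.5,1.2,-1,0,0,0,6,0,0,-2.5,0,0,0,6,0,0,-1.5,0,0,0,6,0,0,0,0,0,0,6]}}

```text
t: 17.7
tool_pos: [0.5479, 0.3949, 0.0264]
orientation: [-3.079, -0.61, -0.008]
force: [-0.5, -0.9, -0.1]
opening: 0.06
```

```bash
python3 st.py
```

```text
t 17.70 tcp [0.5479 0.3949 0.0264] xang 22.4 z [ 0.004  0.003 -1.   ] F [-0.5 -0.9 -0.1] M [ 0.01  0.01 -0.01] op 0.0600 dq 0.021
```

Request:
{"fn": "apply_moves", "kwargs": {"commands": [-0.3,-0.1,-1,0,0,0,6,0,0,0,0,0,0,2.5,0,0,0,0,0,0,2.5,0,0,0,0,0,0,2.5,0,0,0,0,0,0,2.5]}}

```text
t: 18.32
tool_pos: [0.5463, 0.3951, 0.019]
orientation: [-3.078, -0.61, -0.014]
force: [0.7, 0.4, -1.0]
opening: 0.0317
```

Request:
{"fn": "apply_moves", "kwargs": {"commands": [0,0,0,0,0,0,5,0,0,0,0,0,0.18,5,0,0,0,0,0,0.18,5,0,0,0,0,0,0.18,5,0,0,0,0,0,0.18,5,0,0,0,0,0,0.18,5,0,0,0,0,0,0.18,5,0,0,0,0,0,0.18,5]}}

```text
t: 19.32
tool_pos: [0.5472, 0.3954, 0.0202]
orientation: [-2.078, -2.344, -0.01]
force: [-0.4, -0.1, -0.7]
opening: 0.0495
```

```bash
python3 st.py
```

```text
t 19.32 tcp [0.5472 0.3954 0.0202] xang 96.9 z [-0.002  0.011 -1.   ] F [-0.4 -0.1 -0.7] M [ 0.   -0.07  0.06] op 0.0495 dq 1.484
```

Request:
{"fn": "apply_moves", "kwargs": {"commands": [-0.1,-0.05,-0.4,-0.011,-0.002,0.18,5,0,0,0,0,0,0,2.5,0,0,0,0,0,0,2.5,0,0,0,0,0,0,2.5,0,0,0,0,0,0,2.5]}}

```text
t: 19.95
tool_pos: [0.5466, 0.3949, 0.0168]
orientation: [-1.868, -2.525, 0.001]
force: [0.3, -0.4, -0.1]
opening: 0.0315
```

```bash
python3 st.py
```

```text
t 19.95 tcp [0.5466 0.3949 0.0168] xang 107.0 z [-0.001 -0.    -1.   ] F [ 0.3 -0.4 -0.1] M [-0.07 -0.12  0.06] op 0.0315 dq 0.012
```

Request:
{"fn": "apply_moves", "kwargs": {"commands": [0,0,5,0,0,0,2.5,0,0,5,0,0,0,2.5,0,0,4.5,0,0,0,2.5,1.4,-5.8,0,0,0,0,2.5,1.4,-5.8,0,0,0,0,2.5,1.4,-5.8,0,0,0,0,2.5,1.4,-5.8,0,0,0,0,2.5,1.4,-5.8,0,0,0,0,2.5]}}

```text
t: 20.95
tool_pos: [0.6147, 0.1, 0.165]
orientation: [1.869, 2.525, -0.002]
force: [0.8, 0.3, -1.9]
opening: 0.0316
```

Request:
{"fn": "apply_moves", "kwargs": {"commands": [1.4,-5.4,0,0,0,0,2.5,1.4,-5,0,0,0,0,2.5,0,0,0,0,0,0,2.5,0,0,0,0,0,0,2.5]}}

```text
t: 21.45
tool_pos: [0.6431, -0.0126, 0.1644]
orientation: [1.881, 2.516, -0.003]
force: [-0.8, -0.1, -0.8]
opening: 0.0314
```

```bash
python3 st.py
```

```text
t 21.45 tcp [ 0.6431 -0.0126  0.1644] xang 106.4 z [-0.001 -0.001 -1.   ] F [-0.8 -0.1 -0.8] M [ 0.   -0.14  0.07] op 0.0314 dq 0.021
```

Seated z is about 0.081.

Request:
{"fn": "apply_moves", "kwargs": {"commands": [0.05,0,-3.5,0,0,0,2.5,0,0,-3,0,0,0,2.5,0,0,0,0,0,0,2.5]}}

```text
t: 21.82
tool_pos: [0.6433, -0.0086, 0.0987]
orientation: [1.878, 2.518, -0.001]
force: [-0.1, -0.0, -1.7]
opening: 0.0316
```

```bash
python3 st.py
```

```text
t 21.82 tcp [ 0.6433 -0.0086  0.0987] xang 106.6 z [ 0.    -0.001 -1.   ] F [-0.1 -0.  -1.7] M [ 0.   -0.04  0.04] op 0.0316 dq 0.034
```

Request:
{"fn": "apply_moves", "kwargs": {"commands": [0,-0.35,-0.7,0,0,0,2.5,0,0,-0.6,0,0,0,2.5,0,0,0,0,0,0,2.5]}}

```text
t: 22.2
tool_pos: [0.645, -0.0107, 0.0884]
orientation: [1.873, 2.517, 0.003]
force: [0.2, -0.7, -2.6]
opening: 0.0315
```

```bash
python3 st.py
```

```text
t 22.20 tcp [ 0.645  -0.0107  0.0884] xang 106.7 z [ 0.004 -0.001 -1.   ] F [ 0.2 -0.7 -2.6] M [-0.01 -0.09  0.03] op 0.0315 dq 0.01
```

Request:
{"fn": "apply_moves", "kwargs": {"commands": [-0.12,-0.16,-0.3,0,0,0,2.5,-0.05,-0.05,-0.4,0,0,0,2.5,0,0,0,0,0,0,2.5]}}

```text
t: 22.58
tool_pos: [0.6441, -0.0132, 0.0824]
orientation: [1.872, 2.515, 0.005]
force: [0.3, 0.0, -2.6]
opening: 0.0313
```

```bash
python3 st.py
```

```text
t 22.57 tcp [ 0.6441 -0.0132  0.0824] xang 106.7 z [ 0.007 -0.001 -1.   ] F [ 0.3  0.  -2.6] M [ 0.01 -0.12 -0.01] op 0.0313 dq 0.007
```

Request:
{"fn": "apply_moves", "kwargs": {"commands": [0,0,-0.15,0,0,0,2.5,0,0,0,0,0,0,5,0,0,3,0,0,0,5,0,0,5,0,0,0,5,-2.8,5,0,0,0,0,6,-2.8,5,0,0,0,0,6,-2.8,5,0,0,0,0,6,-2.8,5,0,0,0,0,6]}}

```text
t: 23.58
tool_pos: [0.5323, 0.1882, 0.1667]
orientation: [1.878, 2.504, 0.013]
force: [0.5, 0.7, 0.3]
opening: 0.0599
```

```bash
python3 st.py;python3 pal.py; python3 tops.py
```

```text
t 23.57 tcp [0.5323 0.1882 0.1667] xang 106.3 z [ 0.014 -0.    -1.   ] F [0.5 0.7 0.3] M [-0.01 -0.07 -0.05] op 0.0599 dq 0.798
pallet hubs top
106 [ 0.6428 -0.0134  0.1083]
104 [0.6126 0.0912 0.1096]
102 [0.5049 0.0943 0.1101]
pallet hubs scene
167 [0.5104 0.0984 0.1066] 0.11331559607139528
182 [ 0.6481 -0.0097  0.1071] 0.11331559607139528
191 [0.6183 0.0946 0.1069] 0.11331559607139528
top 100 [0.4119 0.3879 0.0456]
scene 154 [0.4163 0.3909 0.044 ]
```

Request:
{"fn": "apply_moves", "kwargs": {"commands": [-2.9,4.9,0,0,0.014,0,6,-2.9,4.9,0,0,0,0,6,-2.9,4.9,-2,0,0,0,6,-2.9,4.5,-3,0,0,0,6,0,0,-3,0,0,0,6,0,0,0,0,0,0,6]}}

```text
t: 24.52
tool_pos: [0.4222, 0.3781, 0.0871]
orientation: [1.894, 2.5, 0.005]
force: [0.4, 0.6, 0.3]
opening: 0.0602
```

```bash
python3 st.py
```

```text
t 24.52 tcp [0.4222 0.3781 0.0871] xang 105.7 z [ 0.006 -0.    -1.   ] F [0.4 0.6 0.3] M [-0.04 -0.05  0.  ] op 0.0602 dq 0.056
```

Request:
{"fn": "apply_moves", "kwargs": {"commands": [-1,1.1,-2,0,0.006,0,6,0,0,-3,0,0,0,6,0,0,0,0,0,0,6]}}

```text
t: 24.9
tool_pos: [0.4153, 0.3893, 0.0379]
orientation: [1.903, 2.499, 0.006]
force: [-0.6, 0.0, -0.2]
opening: 0.0603
```

```bash
python3 st.py
```

```text
t 24.90 tcp [0.4153 0.3893 0.0379] xang 105.4 z [ 0.003  0.002 -1.   ] F [-0.6  0.  -0.2] M [-0.08 -0.12 -0.02] op 0.0603 dq 0.048
```

Request:
{"fn": "apply_moves", "kwargs": {"commands": [-0.3,0,-1.2,0,0,0,6,0,0,-0.9,0,0,0,6,0,0,0,0,0,0,2.5,0,0,0,0,0,0,2.5,0,0,0,0,0,0,2.5,0,0,0,0,0,0,2.5]}}

```text
t: 25.65
tool_pos: [0.4146, 0.3907, 0.0194]
orientation: [1.904, 2.496, 0.014]
force: [-0.2, -0.1, -1.7]
opening: 0.0316
```

```bash
python3 st.py
```

```text
t 25.65 tcp [0.4146 0.3907 0.0194] xang 105.3 z [ 0.007  0.006 -1.   ] F [-0.2 -0.1 -1.7] M [-0.03 -0.1  -0.01] op 0.0316 dq 0.002
```

Request:
{"fn": "apply_moves", "kwargs": {"commands": [0,0,0,0,0,0,5,0,0,0,0,0,-0.18,5,0,0,0,0,0,-0.18,5,0,0,0,0,0,-0.18,5,0,0,0,0,0,-0.18,5,0,0,0,0,0,-0.18,5,0,0,0,0,0,-0.18,5,0,0,0,0,0,-0.18,5]}}

```text
t: 26.65
tool_pos: [0.4159, 0.3917, 0.0212]
orientation: [3.021, 0.834, 0.014]
force: [-0.3, -0.4, 0.2]
opening: 0.0498
```

```bash
python3 st.py
```

```text
t 26.65 tcp [0.4159 0.3917 0.0212] xang 30.9 z [ 0.011 -0.005 -1.   ] F [-0.3 -0.4  0.2] M [-0.01 -0.01  0.05] op 0.0498 dq 1.488
```

Request:
{"fn": "apply_moves", "kwargs": {"commands": [-0.15,-0.1,-0.5,0.005,0.011,-0.18,5,0,0,0,0,0,0,2.5,0,0,0,0,0,0,2.5,0,0,0,0,0,0,2.5,0,0,0,0,0,0,2.5]}}

```text
t: 27.28
tool_pos: [0.4149, 0.3912, 0.0169]
orientation: [3.09, 0.565, 0.001]
force: [0.9, -0.5, -1.6]
opening: 0.0317
```

```bash
python3 st.py
```

```text
t 27.27 tcp [0.4149 0.3912 0.0169] xang 20.7 z [ 0. -0. -1.] F [ 0.9 -0.5 -1.6] M [-0.02 -0.07  0.03] op 0.0317 dq 0.012
```

Request:
{"fn": "apply_moves", "kwargs": {"commands": [0,0,5,0,0,0,2.5,0,0,5,0,0,0,2.5,0,0,4.5,0,0,0,2.5,0.8,-5.8,0,0,0,0,2.5,0.8,-5.8,0,0,0,0,2.5,0.8,-5.8,0,0,0,0,2.5,0.8,-5.8,0,0,0,0,2.5,0.8,-5.8,0,0,0,0,2.5]}}

```text
t: 28.28
tool_pos: [0.4527, 0.0957, 0.1661]
orientation: [3.084, 0.591, 0.003]
force: [0.6, -0.2, -2.0]
opening: 0.0315
```

Request:
{"fn": "apply_moves", "kwargs": {"commands": [0.7,-5.4,0,0,0,0,2.5,0.7,-4.6,0,0,0,0,2.5,0,0,0,0,0,0,2.5,0,0,0,0,0,0,2.5]}}

```text
t: 28.78
tool_pos: [0.4662, -0.0108, 0.1662]
orientation: [3.084, 0.586, 0.004]
force: [-0.8, 0.7, -1.3]
opening: 0.0315
```

```bash
python3 st.py
```

```text
t 28.77 tcp [ 0.4662 -0.0108  0.1662] xang 21.5 z [ 0.003 -0.002 -1.   ] F [-0.8  0.7 -1.3] M [ 0.06  0.03 -0.02] op 0.0315 dq 0.018
```

Request:
{"fn": "apply_moves", "kwargs": {"commands": [0.25,0.3,-3.5,0,0,0,2.5,0,0,-3.3,0,0,0,2.5,0,0,0,0,0,0,2.5]}}

```text
t: 29.15
tool_pos: [0.4689, -0.0038, 0.0974]
orientation: [3.083, 0.595, 0.007]
force: [-0.3, -0.7, -1.5]
opening: 0.0315
```

```bash
python3 st.py
```

```text
t 29.15 tcp [ 0.4689 -0.0038  0.0974] xang 21.9 z [ 0.005 -0.001 -1.   ] F [-0.3 -0.7 -1.5] M [-0.04  0.03 -0.01] op 0.0315 dq 0.045
```

Request:
{"fn": "apply_moves", "kwargs": {"commands": [-0.05,-0.35,-0.6,0,0.005,0,2.5,-0.1,-0.05,-0.6,0,0,0,2.5,0,0,0,0,0,0,2.5]}}

```text
t: 29.52
tool_pos: [0.4692, -0.0068, 0.088]
orientation: [3.082, 0.6, 0.005]
force: [0.0, -0.0, -1.4]
opening: 0.0316
```

```bash
python3 st.py
```

```text
t 29.52 tcp [ 0.4692 -0.0068  0.088 ] xang 22.0 z [ 0.003 -0.002 -1.   ] F [ 0.  -0.  -1.4] M [-0.04  0.02  0.04] op 0.0316 dq 0.015
```

Request:
{"fn": "apply_moves", "kwargs": {"commands": [-0.05,-0.03,-0.4,0,0,0,2.5,-0.05,-0.03,-0.3,0,0,0,2.5,0,0,0,0,0,0,2.5]}}

```text
t: 29.9
tool_pos: [0.469, -0.0077, 0.0817]
orientation: [3.081, 0.599, 0.008]
force: [0.1, -0.2, -2.2]
opening: 0.0319
```

```bash
python3 st.py
```

```text
t 29.90 tcp [ 0.469  -0.0077  0.0817] xang 22.0 z [ 0.005 -0.002 -1.   ] F [ 0.1 -0.2 -2.2] M [0.   0.01 0.02] op 0.0319 dq 0.002
```

Request:
{"fn": "apply_moves", "kwargs": {"commands": [0,0,-0.05,0,0,0,2.5,0,0,0,0,0,0,5,0,0,3,0,0,0,5,0,0,5,0,0,0,5,0,0,3,0,0,-0.05,5,4,1.2,0,0,0,-0.05,5,4.5,1.3,0,0,0,0,5,0,0,0,0,0,0,5]}}

```text
t: 30.9
tool_pos: [0.5574, 0.0177, 0.1977]
orientation: [3.107, 0.437, 0.016]
force: [-0.7, -0.5, 0.3]
opening: 0.0502
```

```bash
python3 st.py;python3 pal.py; python3 tops.py
python3 -c "
import cv2;im=cv2.imread('pics/cur_scene.png');cv2.imwrite('pics/c3.png',cv2.resize(im[190:340,180:480],None,fx=2.6,fy=2.6,interpolation=cv2.INTER_CUBIC))"
```

```text
t 30.90 tcp [0.5574 0.0177 0.1977] xang 16.0 z [ 0.011 -0.002 -1.   ] F [-0.7 -0.5  0.3] M [0.   0.05 0.03] op 0.0502 dq 0.06
pallet hubs top
41 [ 0.4767 -0.0086  0.1108]
pallet hubs scene
134 [ 0.4743 -0.0033  0.106 ] 0.1135293043856642
165 [0.5104 0.0984 0.1069] 0.1135293043856642
185 [ 0.648  -0.0095  0.1067] 0.1135293043856642
189 [0.6183 0.0946 0.1071] 0.1135293043856642
```

View pics/c3.png

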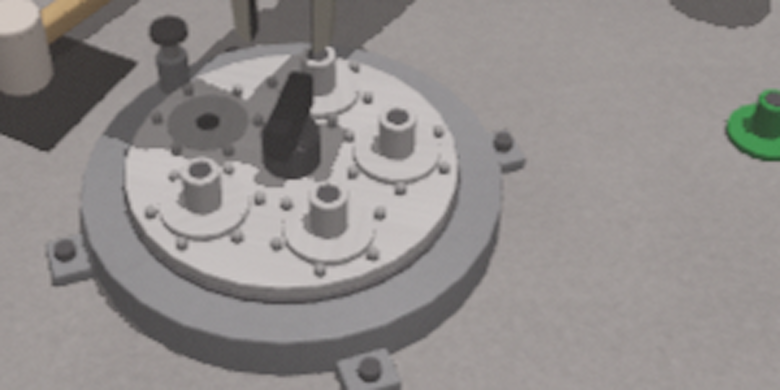

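All four flanges are seated flat between their pins: crop (397,150), (328,225), (203,200) and (325,85). No white flange is left on the bench. Going down onto the knob.

Request:
{"fn": "apply_moves", "kwargs": {"commands": [0,0,-3,0.002,0.011,0,5,0,0,-3,0,0,0,5,0,0,-2.5,0,0,0,5,0,0,0,0,0,0,5]}}

```text
t: 31.6
tool_pos: [0.5527, 0.0154, 0.1145]
orientation: [3.11, 0.433, 0.006]
force: [-0.1, 0.5, 0.1]
opening: 0.0498
```

```bash
python3 st.py
```

```text
t 31.60 tcp [0.5527 0.0154 0.1145] xang 15.9 z [ 0.004 -0.001 -1.   ] F [-0.1  0.5  0.1] M [ 0.01  0.06 -0.05] op 0.0498 dq 0.041
```

Request:
{"fn": "apply_moves", "kwargs": {"commands": [0.45,0.35,-1.1,0,0,0,5,0,0,0,0,0,0,3,0,0,0,0,0,0,1.5,0,0,0,0,0,0,1.5,0,0,0,0,0,0,1.5], "squeeze": 35}}

```text
t: 32.22
tool_pos: [0.5595, 0.0191, 0.1074]
orientation: [3.109, 0.433, 0.016]
force: [0.7, 1.3, -3.6]
opening: 0.0223
```

```bash
python3 st.py
```

```text
t 32.23 tcp [0.5595 0.0191 0.1074] xang 15.9 z [ 0.01  -0.001 -1.   ] F [ 0.7  1.3 -3.6] M [0.36 0.05 0.13] op 0.0223 dq 0.001
```

Request:
{"fn": "apply_moves", "kwargs": {"commands": [0,0,0,0,0,0.08,1.5,0,0,0,0,0,0.06,1.5,0,0,0,0,0,0.03,1.5]}}

```text
t: 32.6
tool_pos: [0.5592, 0.0194, 0.1074]
orientation: [3.062, 0.7, 0.015]
force: [-1.0, 1.6, -0.6]
opening: 0.0218
```

```bash
python3 st.py
```

```text
t 32.60 tcp [0.5592 0.0194 0.1074] xang 25.8 z [ 0.01   0.002 -1.   ] F [-1.   1.6 -0.6] M [ 0.12 -0.03 -0.65] op 0.0218 dq 0.24
```

Request:
{"fn": "apply_moves", "kwargs": {"commands": [0,0,0,0,0,0.035,1.5]}}

```text
t: 32.72
tool_pos: [0.5592, 0.0194, 0.1074]
orientation: [3.049, 0.755, 0.015]
force: [0.8, 1.0, -0.8]
opening: 0.0218
```

```bash
python3 st.py
```

```text
t 32.73 tcp [0.5592 0.0194 0.1074] xang 27.8 z [ 0.009  0.002 -1.   ] F [ 0.8  1.  -0.8] M [ 0.24  0.07 -0.67] op 0.0218 dq 0.297
```

Request:
{"fn": "apply_moves", "kwargs": {"commands": [0,0,0,0,0,0.035,1.5]}}

```text
t: 32.85
tool_pos: [0.5591, 0.0195, 0.1074]
orientation: [-3.035, -0.811, -0.015]
force: [-0.1, 1.4, -0.3]
opening: 0.0219
```

```bash
python3 st.py
```

```text
t 32.85 tcp [0.5591 0.0195 0.1074] xang 29.9 z [ 0.009  0.003 -1.   ] F [-0.1  1.4 -0.3] M [ 0.28  0.03 -0.58] op 0.0219 dq 0.291
```

Request:
{"fn": "apply_moves", "kwargs": {"commands": [0,0,0,0,0,0.035,1.5]}}

```text
t: 32.98
tool_pos: [0.5591, 0.0196, 0.1074]
orientation: [-3.019, -0.867, -0.015]
force: [-0.7, 1.8, -0.6]
opening: 0.022
```

```bash
python3 st.py
```

```text
t 32.98 tcp [0.5591 0.0196 0.1074] xang 32.0 z [ 0.009  0.003 -1.   ] F [-0.7  1.8 -0.6] M [ 0.22  0.06 -0.61] op 0.0220 dq 0.295
```

Drag is about 0.6 N m. Continuing in sampled steps.

Request:
{"fn": "apply_moves", "kwargs": {"commands": [0,0,0,0,0,0.035,1.5]}}

```text
t: 33.1
tool_pos: [0.559, 0.0196, 0.1074]
orientation: [-3.002, -0.923, -0.015]
force: [-1.3, 2.4, -0.7]
opening: 0.0221
```

```bash
python3 st.py
```

```text
t 33.10 tcp [0.559  0.0196 0.1074] xang 34.2 z [ 0.009  0.004 -1.   ] F [-1.3  2.4 -0.7] M [ 0.26  0.05 -0.56] op 0.0221 dq 0.297
```

Request:
{"fn": "apply_moves", "kwargs": {"commands": [0,0,0,0,0,0.035,1.5]}}

```text
t: 33.22
tool_pos: [0.559, 0.0197, 0.1074]
orientation: [-2.984, -0.979, -0.015]
force: [-0.5, 2.3, -1.3]
opening: 0.0217
```

```bash
python3 st.py
```

```text
t 33.23 tcp [0.559  0.0197 0.1074] xang 36.3 z [ 0.009  0.004 -1.   ] F [-0.5  2.3 -1.3] M [ 0.21  0.08 -0.65] op 0.0217 dq 0.298
```

Request:
{"fn": "apply_moves", "kwargs": {"commands": [0,0,0,0,0,0.035,1.5]}}

```text
t: 33.35
tool_pos: [0.5589, 0.0198, 0.1074]
orientation: [-2.965, -1.034, -0.015]
force: [-0.1, 1.9, 0.1]
opening: 0.0217
```

```bash
python3 st.py
```

```text
t 33.35 tcp [0.5589 0.0198 0.1074] xang 38.5 z [ 0.008  0.005 -1.   ] F [-0.1  1.9  0.1] M [ 0.21  0.11 -0.66] op 0.0217 dq 0.3
```

Request:
{"fn": "apply_moves", "kwargs": {"commands": [0,0,0,0,0,0.035,1.5]}}

```text
t: 33.48
tool_pos: [0.5589, 0.0199, 0.1074]
orientation: [-2.945, -1.089, -0.015]
force: [-2.5, 2.0, 0.0]
opening: 0.0221
```

```bash
python3 st.py
```

```text
t 33.48 tcp [0.5589 0.0199 0.1074] xang 40.6 z [ 0.008  0.005 -1.   ] F [-2.5  2.   0. ] M [ 0.21 -0.   -0.61] op 0.0221 dq 0.299
```

Request:
{"fn": "apply_moves", "kwargs": {"commands": [0,0,0,0,0,0.035,1.5]}}

```text
t: 33.6
tool_pos: [0.5588, 0.02, 0.1074]
orientation: [-2.924, -1.144, -0.014]
force: [-0.8, 1.8, -0.1]
opening: 0.0218
```

```bash
python3 st.py
```

```text
t 33.60 tcp [0.5588 0.02   0.1074] xang 42.7 z [ 0.008  0.005 -1.   ] F [-0.8  1.8 -0.1] M [ 0.2   0.01 -0.64] op 0.0218 dq 0.3
```

Request:
{"fn": "apply_moves", "kwargs": {"commands": [0,0,0,0,0,0.035,1.5]}}

```text
t: 33.72
tool_pos: [0.5587, 0.0201, 0.1074]
orientation: [-2.901, -1.199, -0.014]
force: [-0.9, 1.5, -1.0]
opening: 0.0219
```

```bash
python3 st.py
```

```text
t 33.73 tcp [0.5587 0.0201 0.1074] xang 44.9 z [ 0.007  0.006 -1.   ] F [-0.9  1.5 -1. ] M [ 0.19 -0.   -0.66] op 0.0219 dq 0.298
```

Request:
{"fn": "apply_moves", "kwargs": {"commands": [0,0,0,0,0,0.035,1.5]}}

```text
t: 33.85
tool_pos: [0.5587, 0.0201, 0.1074]
orientation: [-2.878, -1.253, -0.014]
force: [-1.5, 2.9, -0.2]
opening: 0.0219
```

```bash
python3 st.py
```

```text
t 33.85 tcp [0.5587 0.0201 0.1074] xang 47.1 z [ 0.007  0.006 -1.   ] F [-1.5  2.9 -0.2] M [0.14 0.04 0.1 ] op 0.0219 dq 0.307
```

Request:
{"fn": "apply_moves", "kwargs": {"commands": [0,0,0,0,0,0.035,1.5]}}

```text
t: 33.98
tool_pos: [0.5586, 0.0202, 0.1074]
orientation: [-2.854, -1.307, -0.014]
force: [-0.7, 1.3, -0.9]
opening: 0.0219
```

```bash
python3 st.py
```

```text
t 33.98 tcp [0.5586 0.0202 0.1074] xang 49.2 z [ 0.007  0.006 -1.   ] F [-0.7  1.3 -0.9] M [ 0.12 -0.06 -0.7 ] op 0.0219 dq 0.295
```

The torque dropped to +0.10 at 47.1° (drawn in) and rose again at 49.2°. Probing finely.

Request:
{"fn": "apply_moves", "kwargs": {"commands": [0,0,0,0,0,0,1.5]}}

```text
t: 34.1
tool_pos: [0.5586, 0.0202, 0.1074]
orientation: [-2.853, -1.308, -0.014]
force: [-1.9, 1.0, -1.0]
opening: 0.0219
```

```bash
python3 st.py
```

```text
t 34.10 tcp [0.5586 0.0202 0.1074] xang 49.3 z [ 0.007  0.006 -1.   ] F [-1.9  1.  -1. ] M [ 0.13 -0.06 -0.73] op 0.0219 dq 0.003
```

Request:
{"fn": "apply_moves", "kwargs": {"commands": [0,0,0,0,0,0.012,1.5]}}

```text
t: 34.22
tool_pos: [0.5586, 0.0202, 0.1074]
orientation: [-2.845, -1.325, -0.014]
force: [-1.6, 1.7, -1.6]
opening: 0.0218
```

```bash
python3 st.py
```

```text
t 34.23 tcp [0.5586 0.0202 0.1074] xang 50.0 z [ 0.007  0.006 -1.   ] F [-1.6  1.7 -1.6] M [ 0.16 -0.02 -0.94] op 0.0218 dq 0.107
```

Request:
{"fn": "apply_moves", "kwargs": {"commands": [0,0,0,0,0,-0.022,1.5,0,0,0,0,0,0,1.5]}}

```text
t: 34.48
tool_pos: [0.5586, 0.0202, 0.1074]
orientation: [-2.861, -1.292, -0.014]
force: [-1.7, 1.9, 0.5]
opening: 0.0219
```

```bash
python3 st.py
```

```text
t 34.48 tcp [0.5586 0.0202 0.1074] xang 48.6 z [ 0.007  0.006 -1.   ] F [-1.7  1.9  0.5] M [ 0.13 -0.04 -0.4 ] op 0.0219 dq 0.006
```

Request:
{"fn": "apply_moves", "kwargs": {"commands": [0,0,0,0,0,0,4.5,0,0,0,0,0,0,4.5,0,0,3,-0.006,0.007,0,5,0,0,5.5,0,0,0,5,-1.3,-5.5,0,0,0,-0.16,5,-1.3,-5.5,0,0,0,-0.16,5,-1.3,-5.5,0,0,0,-0.16,5,-1.3,-5.5,0,0,0,-0.16,5]}}

```text
t: 35.48
tool_pos: [0.5064, -0.2034, 0.1968]
orientation: [3.122, 0.313, 0.004]
force: [1.0, 0.2, -0.6]
opening: 0.0501
```

```bash
python3 st.py; python3 - <<'E'
from look import *
d=np.load("top0.npy");P=cloud("top",d);z=P[...,2];im=cv2.imread("pics/top0.png")
r=(P[...,0]<.5)&(P[...,0]>.34)&(abs(P[...,1]+.31)<.05)&(z>.052)&(z<.066)
p=P[r];f=np.polyfit(p[:,0],p[:,1],1);print("handle",len(p),f,np.polyval(f,[.35,.475,.54]),p[:,0].min(),p[:,2].mean())
r=(np.hypot(P[...,0]-.54,P[...,1]+.316)<.05)&(z>.078);p=P[r];print("head",p.mean(0),(p.min(0)+p.max(0))/2)
# knob angle & nests now
im,d,P,_=flanges("top",save="pics/t_knob.png");z=P[...,2]
r=(np.hypot(P[...,0]-.557,P[...,1]-.018)<.05)&(z>.122)&(z<.15);p=P[r][:,:2]
e=np.linalg.eigh(np.cov(p.T))[1][:,1];print("knob n",len(p),p.mean(0),np.degrees(np.arctan2(e[1],e[0]))%180)
E
python3 pal.py
```

```text
t 35.48 tcp [ 0.5064 -0.2034  0.1968] xang 11.5 z [ 0.003 -0.003 -1.   ] F [ 1.   0.2 -0.6] M [ 0.07 -0.01 -0.01] op 0.0501 dq 0.845
handle 406 [-0.09412308 -0.26287565] [-0.29581873 -0.30758412 -0.31370212] 0.3528774656184234 0.058025384831386174
head [ 0.54173831 -0.31459642  0.08454026] [ 0.54152036 -0.31461694  0.08628076]
knob n 229 [0.5563546 0.0183802] 47.933336893639
pallet hubs top
107 [0.6469 0.0368 0.1094]
107 [0.5661 0.1097 0.1096]
105 [ 0.4948 -0.0502  0.1095]
107 [0.4721 0.0562 0.1095]
pallet hubs scene
141 [ 0.4997 -0.0468  0.107 ] 0.11287813118632342
158 [0.4773 0.0609 0.1063] 0.11287813118632342
186 [0.5716 0.1141 0.1066] 0.11287813118632342
194 [0.6516 0.0407 0.1067] 0.11287813118632342
```

Request:
{"fn": "apply_moves", "kwargs": {"commands": [-1.2,-5,0,0,0,-0.14,5,-1.2,-4.4,0,0,0,-0.08,5,0,0,-4,0,0,0,5,0,0,-4,0,0,0,5,0,0,0,0,0,0,5]}}

```text
t: 36.25
tool_pos: [0.4847, -0.2963, 0.1162]
orientation: [3.138, -0.021, 0.008]
force: [-0.9, 0.2, -0.0]
opening: 0.0501
```

```bash
python3 st.py
```

```text
t 36.25 tcp [ 0.4847 -0.2963  0.1162] xang -0.8 z [ 0.005 -0.004 -1.   ] F [-0.9  0.2 -0. ] M [ 0.07  0.   -0.01] op 0.0501 dq 0.058
```

Request:
{"fn": "apply_moves", "kwargs": {"commands": [-0.7,-1.1,-2,0.004,0.005,-0.08,5,0,0,-2.5,0,0,0,5,0,0,0,0,0,0,5]}}

```text
t: 36.62
tool_pos: [0.4817, -0.3063, 0.0763]
orientation: [3.136, -0.14, 0.007]
force: [0.2, 0.2, -0.0]
opening: 0.0503
```

```bash
python3 st.py
```

```text
t 36.62 tcp [ 0.4817 -0.3063  0.0763] xang -5.1 z [ 0.005 -0.003 -1.   ] F [ 0.2  0.2 -0. ] M [-0.02  0.01 -0.  ] op 0.0503 dq 0.05
```

Request:
{"fn": "apply_moves", "kwargs": {"commands": [-0.5,-0.1,-2.5,0.003,0.005,0,5,-0.1,0,-2.2,0,0,0,5,0,0,-0.2,0,0,0,3.5,0,0,0,0,0,0,1.5,0,0,0,0,0,0,1.5,0,0,0,0,0,0,1.5], "squeeze": 60}}

```text
t: 37.38
tool_pos: [0.4837, -0.3096, 0.0395]
orientation: [3.13, -0.129, 0.019]
force: [-0.2, -0.3, -3.9]
opening: 0.0235
```

```bash
python3 st.py
```

```text
t 37.38 tcp [ 0.4837 -0.3096  0.0395] xang -4.7 z [ 0.012 -0.009 -1.   ] F [-0.2 -0.3 -3.9] M [0.02 0.23 0.03] op 0.0235 dq 0.007
```

Request:
{"fn": "apply_moves", "kwargs": {"commands": [0,0,-0.5,0.009,0.012,0,1.5,0,0,0,0,0,0,1.5]}}

```text
t: 37.62
tool_pos: [0.4842, -0.3106, 0.0389]
orientation: [3.138, -0.129, 0.0]
force: [-0.2, -0.8, -5.6]
opening: 0.0237
```

```bash
python3 st.py
```

```text
t 37.62 tcp [ 0.4842 -0.3106  0.0389] xang -4.7 z [ 0.    -0.001 -1.   ] F [-0.2 -0.8 -5.6] M [ 0.05  0.19 -0.01] op 0.0237 dq 0.026
```

Request:
{"fn": "apply_moves", "kwargs": {"commands": [0,0,-0.4,0,0,0,1.5,0,0,0,0,0,0,1.5]}}

```text
t: 37.88
tool_pos: [0.4841, -0.3111, 0.0386]
orientation: [3.137, -0.129, -0.001]
force: [-0.0, 0.3, -4.0]
opening: 0.0236
```

```bash
python3 st.py
```

```text
t 37.88 tcp [ 0.4841 -0.3111  0.0386] xang -4.7 z [-0.001 -0.001 -1.   ] F [-0.   0.3 -4. ] M [0.04 0.2  0.03] op 0.0236 dq 0.023
```

Request:
{"fn": "apply_moves", "kwargs": {"commands": [0,0,-0.6,0,0,0,1.5]}}

```text
t: 38.0
tool_pos: [0.484, -0.3116, 0.0361]
orientation: [3.137, -0.129, -0.002]
force: [-21.6, 12.6, 46.4]
opening: 0.0236
```

```bash
python3 st.py; python3 - <<'E'
from look import *
im,d,P,_=flanges("scene",save="pics/s_m.png");cv2.imwrite("pics/c4.png",cv2.resize(im[140:270,120:300],None,fx=4,fy=4,interpolation=cv2.INTER_CUBIC))
E
```

```text
t 38.00 tcp [ 0.484  -0.3116  0.0361] xang -4.7 z [-0.002 -0.002 -1.   ] F [-21.6  12.6  46.4] M [2.52 3.19 0.15] op 0.0236 dq 0.058
```

View pics/c4.png

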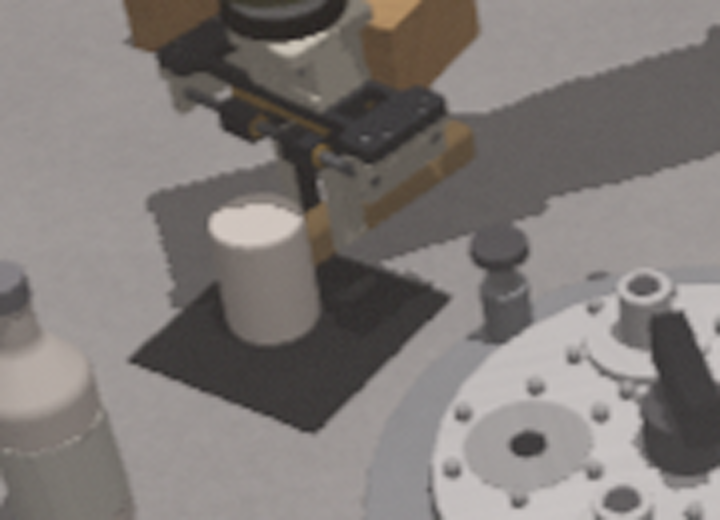

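The mallet stands level in the grip on its mat, head at crop (265,270), but the grip is too high on the handle. I'm opening and taking it lower.

Request:
{"fn": "apply_moves", "kwargs": {"commands": [0,0,0.2,0,0,0,4.5,0,0,0,0,0,0,4.5,0,0.15,-0.6,0,0,0,4.5,0,0,-0.5,0,0,0,4.5,0,0,0,0,0,0,4.5]}}

```text
t: 38.67
tool_pos: [0.4839, -0.31, 0.0249]
orientation: [3.137, -0.129, -0.002]
force: [0.5, 0.0, -0.3]
opening: 0.0452
```

```bash
python3 st.py; python3 - <<'E'
from look import *
im,d,P,_=flanges("top");z=P[...,2]
r=(np.hypot(P[...,0]-.54,P[...,1]+.316)<.06)&(z>.07)&(z<.1);print([b for b in blobs(r,P,20)])
E
```

```text
t 38.67 tcp [ 0.4839 -0.31    0.0249] xang -4.7 z [-0.002 -0.002 -1.   ] F [ 0.5  0.  -0.3] M [ 0.08  0.05 -0.  ] op 0.0452 dq 0.002
[(np.int32(27), array([428.8, 223.9]), array([ 0.5567, -0.2944,  0.0816]), array([ 0.5573, -0.2971,  0.0824]))]
```

Request:
{"fn": "apply_moves", "kwargs": {"commands": [0,0,0,0,0,0,1.5,0,0,0,0,0,0,1.5,0,0,0,0,0,0,1.5,0,0,0,0,0,0,1.5], "squeeze": 60}}

```text
t: 39.22
tool_pos: [0.484, -0.3102, 0.0252]
orientation: [3.137, -0.129, -0.002]
force: [0.2, 0.1, -1.2]
opening: 0.0235
```

```bash
python3 st.py
```

```text
t 39.23 tcp [ 0.484  -0.3102  0.0252] xang -4.7 z [-0.001 -0.002 -1.   ] F [ 0.2  0.1 -1.2] M [ 0.1  -0.04 -0.06] op 0.0235 dq 0.002
```

Request:
{"fn": "apply_moves", "kwargs": {"commands": [0,0,5,0,0,0,1.5,0,0,5,0,0,0,1.5,0,0,5,0,0,0,1.5,0,0,3,0,0,0,1.5,0,0,0,0,0,0,1.5]}}

```text
t: 39.85
tool_pos: [0.4794, -0.3066, 0.2048]
orientation: [-3.135, 0.129, 0.016]
force: [0.1, -0.4, -4.8]
opening: 0.0235
```

```bash
python3 st.py; python3 - <<'E'
from look import *
im,d,P,_=flanges("scene",save="pics/s_m2.png");z=P[...,2]
T=read_state()["tool_pos"]
im2,d2,P2,_=flanges("top");z2=P2[...,2]
for n,Q in(("scene",P),("top",P2)):
    r=(abs(Q[...,0]-T[0]-.06)<.06)&(abs(Q[...,1]-T[1])<.06)&(Q[...,2]>T[2]-.05)&(Q[...,2]<T[2]+.07)&(Q[...,0]>T[0]+.02);p=Q[r];print(n,len(p),p.min(0),p.max(0),np.percentile(p[:,2],[5,95]))
cv2.imwrite("pics/c5.png",cv2.resize(im[90:270,100:300],None,fx=3.3,fy=3.3,interpolation=cv2.INTER_CUBIC))
E
```

```text
t 39.85 tcp [ 0.4794 -0.3066  0.2048] xang -4.7 z [-0.01   0.005 -1.   ] F [ 0.1 -0.4 -4.8] M [ 0.02  0.22 -0.  ] op 0.0235 dq 0.045
scene 1077 [ 0.49869538 -0.33946496  0.18176134] [ 0.57142754 -0.27751271  0.26568805] [0.18984482 0.2632872 ]
top 79 [ 0.5287373  -0.30535882  0.18743365] [ 0.56638509 -0.28060784  0.26740636] [0.19650162 0.26440039]
```

View pics/c5.png

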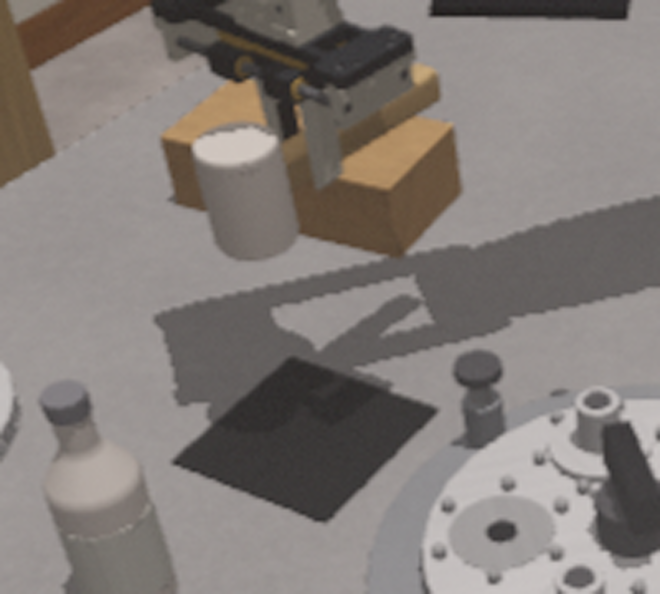

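Request:
{"fn": "apply_moves", "kwargs": {"commands": [-0.85,5.4,0,-0.005,-0.01,0,1.5,-0.85,5.4,0,0,0,0,1.5,-0.85,5.2,0,0,0,0,1.5,0,0,0,0,0,0,1.5,0,0,-2,0,0,0,1.5,0,0,0,0,0,0,1.5]}}

```text
t: 40.7
tool_pos: [0.4429, -0.1377, 0.1627]
orientation: [-3.125, 0.13, 0.045]
force: [-0.8, 0.6, -4.0]
opening: 0.0239
```

```bash
python3 st.py; python3 - <<'E'
from look import *
im,d,P,_=flanges("top",save="pics/t_s.png");z=P[...,2];T=read_state()["tool_pos"]
r=(np.hypot(P[...,0]-.511,P[...,1]+.147)<.07)&(z>.21)&(z<.25)&(P[...,0]>T[0]+.02);p=P[r];print(len(p),p.mean(0),p.min(0),p.max(0))
r=cut_out("mallet_head","scene")
im,d,P,_=flanges("scene",save="pics/s_s.png");z=P[...,2]
q=(abs(P[...,0]-T[0]-.06)<.045)&(abs(P[...,1]-T[1])<.045)&(z>T[2]-.03)&(z<T[2]+.07)&(P[...,0]>T[0]+.025)
p=P[q];t=p[p[:,2]>np.percentile(p[:,2],98)-.004];print("scene head top",t.mean(0),t.min(0),t.max(0))
q=(abs(P[...,0]-.513)<.04)&(abs(P[...,1]+.142)<.04)&(z>.108)&(z<.13);print("pin",blobs(q,P,10))
cv2.imwrite("pics/c6.png",cv2.resize(im[150:290,150:330],None,fx=4,fy=4,interpolation=cv2.INTER_CUBIC))
E
```

```text
t 40.70 tcp [ 0.4429 -0.1377  0.1627] xang -4.8 z [-0.028  0.015 -0.999] F [-0.8  0.6 -4. ] M [ 0.03  0.19 -0.05] op 0.0239 dq 0.035<stdin>:3: RuntimeWarning: Mean of empty slice.
  ret = um.true_divide(
Traceback (most recent call last):
ValueError: zero-size array to reduction operation minimum which has no identity
```

Request:
{"fn": "apply_moves", "kwargs": {"commands": [1,-0.6,0.6,-0.015,-0.028,0,1.5,0,0,0,0,0,0,1.5]}}

```text
t: 41.0
tool_pos: [0.455, -0.1458, 0.1712]
orientation: [3.136, -0.133, 0.007]
force: [0.3, -0.9, -4.1]
opening: 0.0236
```

```bash
python3 st.py; python3 - <<'E'
from look import *
T=read_state()["tool_pos"]
im,d,P,_=flanges("scene",save="pics/s_s.png");z=P[...,2]
q=(abs(P[...,0]-T[0]-.06)<.045)&(abs(P[...,1]-T[1])<.045)&(z>T[2]-.03)&(z<T[2]+.07)&(P[...,0]>T[0]+.025)
p=P[q];print(len(p))
if len(p): t=p[p[:,2]>np.percentile(p[:,2],95)-.004];print("scene head top",t.mean(0),t.min(0),t.max(0))
q=(abs(P[...,0]-.513)<.04)&(abs(P[...,1]+.142)<.04)&(z>.108)&(z<.13);print("pin",blobs(q,P,10))
cv2.imwrite("pics/c6.png",cv2.resize(im[150:290,150:330],None,fx=4,fy=4,interpolation=cv2.INTER_CUBIC))
E
```

```text
t 41.00 tcp [ 0.455  -0.1458  0.1712] xang -4.9 z [ 0.004 -0.002 -1.   ] F [ 0.3 -0.9 -4.1] M [0.05 0.18 0.07] op 0.0236 dq 0.011
1035
scene head top [ 0.51573824 -0.14803764  0.22961179] [ 0.48512282 -0.17684477  0.22680566] [ 0.54374826 -0.11968044  0.23390035]
pin [(np.int32(145), array([244.8, 201.3]), array([ 0.5158, -0.1385,  0.1162]), array([ 0.5142, -0.1416,  0.1145]))]
```

View pics/c6.png

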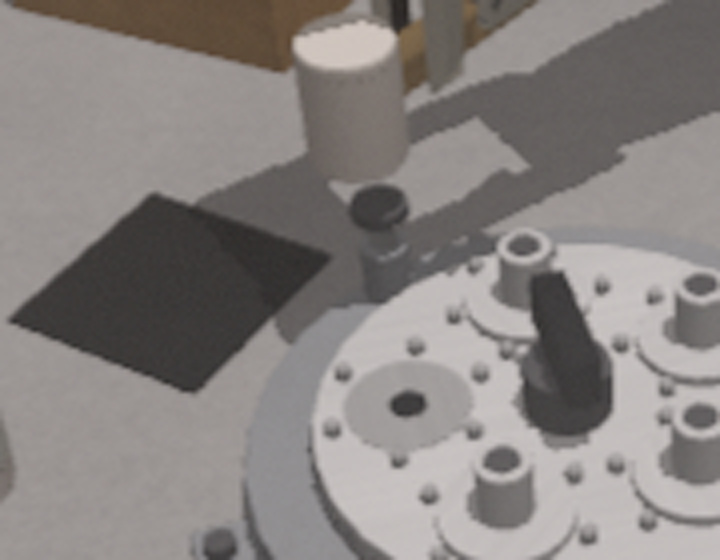

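The head hangs level above the pin (crop (350,100) over (380,205)), with about 8 mm of outward offset. Striking now.

Request:
{"fn": "apply_moves", "kwargs": {"commands": [0,0,-2.5,0,0,0,1.5,0,0,-3,0,0,0,1.5,0,0,4,0,0,0,1.5,0,0,3,0,0,0,1.5,0,0,0,0,0,0,1.5]}}

```text
t: 41.68
tool_pos: [0.4559, -0.1472, 0.1891]
orientation: [3.135, -0.135, 0.011]
force: [0.4, -1.0, -4.9]
opening: 0.0236
```

```bash
python3 st.py; python3 - <<'E'
from look import *
im,d,P,_=flanges("scene",save="pics/s_p.png");z=P[...,2]
q=(abs(P[...,0]-.513)<.04)&(abs(P[...,1]+.142)<.04)&(z>.085)&(z<.13);print("pin",blobs(q,P,10),np.percentile(z[q],[50,90,98]))
im2,d,P,_=flanges("top",save="pics/t_p.png");z=P[...,2]
r=(np.hypot(P[...,0]-.557,P[...,1]-.018)<.05)&(z>.122)&(z<.15);p=P[r][:,:2]
e=np.linalg.eigh(np.cov(p.T))[1][:,1];print("knob",np.degrees(np.arctan2(e[1],e[0]))%180)
cv2.imwrite("pics/c7.png",cv2.resize(im[150:290,150:330],None,fx=4,fy=4,interpolation=cv2.INTER_CUBIC))
E
```

```text
t 41.67 tcp [ 0.4559 -0.1472  0.1891] xang -4.9 z [ 0.007 -0.004 -1.   ] F [ 0.4 -1.  -4.9] M [ 0.03  0.13 -0.03] op 0.0236 dq 0.033
pin [(np.int32(148), array([245.6, 207.4]), array([ 0.5158, -0.1383,  0.0977]), array([ 0.513 , -0.1395,  0.094 ]))] [0.09866312 0.10052871 0.10186254]
knob 47.281547871713215
```

View pics/c7.png

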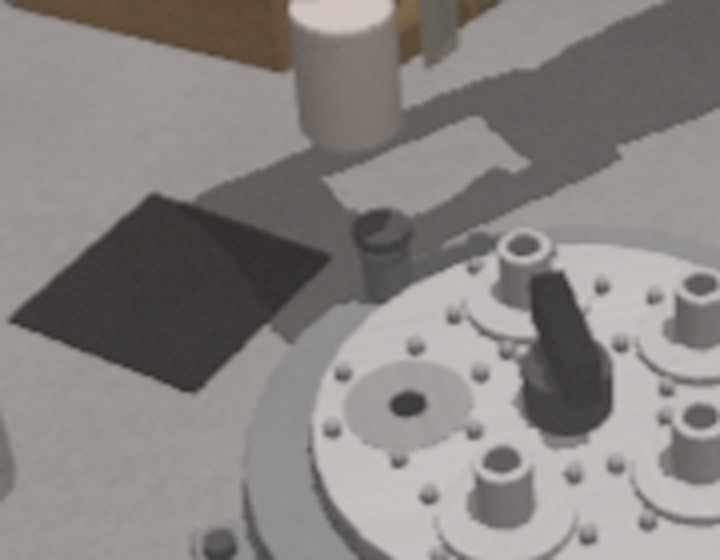

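The pin head dropped about 18 mm, from mean z 0.116 to 0.098, so it is fully home. Taking the mallet back.

Request:
{"fn": "apply_moves", "kwargs": {"commands": [0.95,-5.4,0,0.004,0.007,0,1.5,0.95,-5.4,0,0,0,0,1.5,0.95,-5.2,0,0,0,0,1.5,0,0,-3,0,0,0,1.5,0,0,-4,0,0,0,1.5,0,0,-3,0,0,0,1.5,0,0,0,0,0,0,1.5]}}

```text
t: 42.65
tool_pos: [0.4775, -0.3079, 0.07]
orientation: [-3.128, 0.134, 0.026]
force: [-0.7, 0.7, -4.0]
opening: 0.0236
```

```bash
python3 st.py
```

```text
t 42.65 tcp [ 0.4775 -0.3079  0.07  ] xang -4.9 z [-0.016  0.012 -1.   ] F [-0.7  0.7 -4. ] M [0.08 0.18 0.02] op 0.0236 dq 0.026
```

Request:
{"fn": "apply_moves", "kwargs": {"commands": [0.6,-0.2,-1.5,-0.012,-0.016,0,1.5,0,0,-1.3,0,0,0,1.5,0,0,0,0,0,0,1.5]}}

```text
t: 43.02
tool_pos: [0.4837, -0.31, 0.0423]
orientation: [3.138, -0.134, -0.0]
force: [-0.4, 0.1, -4.5]
opening: 0.0239
```

```bash
python3 st.py
```

```text
t 43.02 tcp [ 0.4837 -0.31    0.0423] xang -4.9 z [-0. -0. -1.] F [-0.4  0.1 -4.5] M [0.07 0.21 0.01] op 0.0239 dq 0.018
```

Request:
{"fn": "apply_moves", "kwargs": {"commands": [0,0,-0.7,0,0,0,1.5,0,0,-0.5,0,0,0,1.5,0,0,0,0,0,0,1.5]}}

```text
t: 43.4
tool_pos: [0.4848, -0.3109, 0.0317]
orientation: [3.137, -0.134, 0.003]
force: [-0.7, 0.1, -5.3]
opening: 0.0237
```

```bash
python3 st.py
```

```text
t 43.40 tcp [ 0.4848 -0.3109  0.0317] xang -4.9 z [ 0.002 -0.002 -1.   ] F [-0.7  0.1 -5.3] M [ 0.06  0.21 -0.01] op 0.0237 dq 0.007
```

Request:
{"fn": "apply_moves", "kwargs": {"commands": [0,0,-0.2,0,0,0,1.5]}}

```text
t: 43.52
tool_pos: [0.4852, -0.3112, 0.0301]
orientation: [3.136, -0.134, 0.004]
force: [-0.5, -0.4, -4.0]
opening: 0.0231
```

```bash
python3 st.py
```

```text
t 43.52 tcp [ 0.4852 -0.3112  0.0301] xang -4.9 z [ 0.003 -0.003 -1.   ] F [-0.5 -0.4 -4. ] M [ 0.09  0.19 -0.03] op 0.0231 dq 0.03
```

Request:
{"fn": "apply_moves", "kwargs": {"commands": [-0.1,0.05,-0.3,0.003,0.003,0,1.5]}}

```text
t: 43.65
tool_pos: [0.4843, -0.3107, 0.0272]
orientation: [-3.139, 0.134, 0.0]
force: [-0.2, -0.3, -4.9]
opening: 0.0235
```

```bash
python3 st.py
```

```text
t 43.65 tcp [ 0.4843 -0.3107  0.0272] xang -4.9 z [-0.  0. -1.] F [-0.2 -0.3 -4.9] M [ 0.1   0.21 -0.02] op 0.0235 dq 0.044
```

Request:
{"fn": "apply_moves", "kwargs": {"commands": [0,0,-0.15,0,0,0,1.5]}}

```text
t: 43.78
tool_pos: [0.4842, -0.3107, 0.0255]
orientation: [-3.138, 0.134, 0.0]
force: [0.4, 0.4, -3.8]
opening: 0.0233
```

```bash
python3 st.py
```

```text
t 43.77 tcp [ 0.4842 -0.3107  0.0255] xang -4.9 z [-0.  0. -1.] F [ 0.4  0.4 -3.8] M [ 0.06  0.19 -0.03] op 0.0233 dq 0.022
```

Request:
{"fn": "apply_moves", "kwargs": {"commands": [0,0,-0.05,0,0,0,1.5,0,0,0,0,0,0,4.5,0,0,0,0,0,0,4.5,0,0,3,0,0,0,4.5,0,0,5,0,0,0,4.5,-1,2,5,0,0,0,4.5,-2,3,3,0,0,0,4.5,0,0,0,0,0,0,4.5]}}

```text
t: 44.78
tool_pos: [0.4556, -0.261, 0.1939]
orientation: [3.135, -0.135, 0.012]
force: [-0.6, -0.4, 0.5]
opening: 0.045
```

```bash
python3 st.py; python3 pal.py; python3 tops.py; python3 - <<'E'
from look import *
im,d,P,_=flanges("scene");z=P[...,2]
q=(abs(P[...,0]-.513)<.04)&(abs(P[...,1]+.142)<.04)&(z>.085)&(z<.13);print("pin",blobs(q,P,10),np.percentile(z[q],[50,90,98]))
q=(np.hypot(P[...,0]-.543,P[...,1]+.314)<.05)&(z>.075);print("mhead",blobs(q,P,20))
cv2.imwrite("pics/c8.png",cv2.resize(im[120:420,80:480],None,fx=2,fy=2,interpolation=cv2.INTER_CUBIC))
for q in("oil_bottle","grease_tin","mallet_head"): print(q,[(round(r["conf"],2),w("scene",r["point"]).round(3)) for r in spot_point(q,"scene")])
E
```

```text
t 44.77 tcp [ 0.4556 -0.261   0.1939] xang -4.9 z [ 0.007 -0.004 -1.   ] F [-0.6 -0.4  0.5] M [ 0.06  0.02 -0.03] op 0.0450 dq 0.042
pallet hubs top
109 [0.6465 0.0366 0.1095]
107 [0.5662 0.1097 0.1093]
104 [ 0.4948 -0.0503  0.1096]
105 [0.4724 0.0562 0.1097]
pallet hubs scene
143 [ 0.4999 -0.0468  0.1069] 0.11229150435916264
155 [0.4772 0.0607 0.1066] 0.11229150435916264
184 [0.5715 0.114  0.1067] 0.11229150435916264
194 [0.6518 0.0406 0.1066] 0.11229150435916264
pin [(np.int32(151), array([245.7, 207.5]), array([ 0.5156, -0.1385,  0.0971]), array([ 0.5124, -0.1406,  0.0942]))] [0.09844386 0.10084834 0.10195519]
mhead [(np.int32(327), array([183.2, 197. ]), array([ 0.5472, -0.3106,  0.0826]), array([ 0.5442, -0.3131,  0.0822]))]
oil_bottle []
grease_tin [(0.74, array([0.737, 0.286, 0.001])), (0.44, array([ 0.544, -0.301, -0.001]))]
mallet_head [(0.63, array([ 0.545, -0.315,  0.043]))]
```

View pics/c8.png

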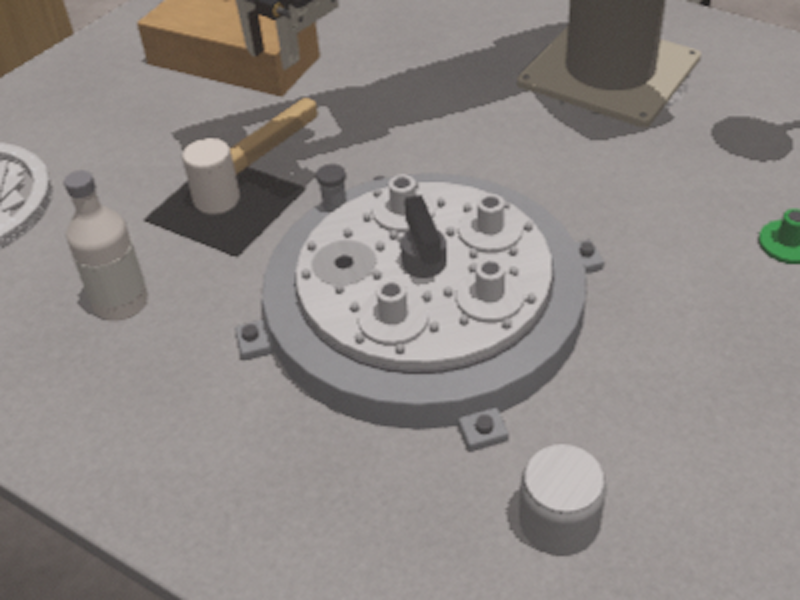

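The view shows everything as asked. The four flanges are seated, the pin at (332,190) is down, and the mallet stands on its mat at (210,175). The bottle (108,250) and the tin (562,500) are in their places, and the gripper is clear. Handing in.

```bash
python3 -c "
from plant import *;print(close_job())"
```

```text
the job is handed in; nothing more can be done
None
```

The fixture is ready and handed in at about 45 s of the 210 s allowed; the hand-in reports no verdict, so this rests on my own checks.

- **Flanges:** All four white flanges are in separate nests. One had been knocked a few centimetres aside during the run, and I measured it again before picking it up. In the last pictures all four sit flat, with hub tops reading 0.109–0.110 m (expected 0.110). The two green look-alikes were not touched.
- **Pallet:** I turned it anticlockwise by the knob. The torque fell from about 0.65 N m to below nothing at 47.1°, then rose to 0.94 N m at the wall. I backed off to about 48.6° before letting go.
- **Lock pin:** One mallet blow at roughly 0.2 m/s drove the pin head down about 18 mm. It stayed there to the last check.
- **Mallet:** It stands on its head face on the mat, within a few millimetres of where it stood. On the first attempt I held the handle too high and pressed the mallet onto the mat with about 46 N (the wrist limit is 120 N). I opened the gripper and took hold lower before lifting it.
- **Bottle and tin:** The robot did not go near either. The network measured the tin within about 4 mm of its starting place. It missed the oil bottle in the last look, but the picture shows it standing upright where it was.

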